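Flush a topping dispenser and reset its portion lever

ROBOT

A 6-joint arm with a two-finger parallel gripper is mounted at the origin on the work surface. World frame = base frame: x ahead of the robot, y to its left, z up, the work surface at z = 0. Lengths are in mm, angles in rad, forces in N, time in s.
With the tool pointing down it reaches from about 350 to 775 mm from the base axis. Payload 7.3 kg.
Tool frame: the origin (TCP) lies between the finger pads; the fingertips stand 17 mm ahead of it and the grasp point (between the pads) lies 2 mm behind it; z points along the fingers, y is the direction in which the jaws open and shut (so a half turn about z gives the same grasp; the last joint's range is limited). The gripper opens to 92 mm and grips with 3 to 60 N. Pads are 19 mm wide; open, the fingers measure 130 mm over their backs; the gripper's body (75 mm by 190 mm) begins 47 mm behind the grasp point.
Start: joints at [-1.385, 0.342, 1.524, -0, 1.275, -0.146], TCP at [171.039, -496.379, 207.641] pointing down, gripper open.
Joint ranges: [-2.53, 2.53], [-0.77, 2.02], [0.04, 2.7], [-1, 4.14], [0.28, 2.66], [-3.11, 3.11]. Speed limits (rad/s): [2.57, 2.57, 3.14, 3.14, 3.14, 3.14].

INTERFACE

Orientations are given as [roll, pitch, yaw] about the fixed x, y, z axes, in that order (R = Rz(yaw) Ry(pitch) Rx(roll)).
In Python, from plant import get_obs, capture, get_calibration, close_job gives the robot as it stands.
- The arm moves only by the tool carry_out, never from a script. Its argument "moves" is one flat list of numbers, 7 for each row, row after row: the shift along the tool's x, y, z normalised to -1 to 1, where 1 is 40 cm, then the turn, a rotation vector about the tool's x, y, z normalised to -1 to 1, where 1 is 30 degrees, then the opening, from 0 (shut) to 1 (fully open). A call has exactly 8 rows; each row is the pose to reach, as a shift and turn from the pose measured when the call began, along the tool's axes at that moment; what a row does not reach only later rows make up. A row lasts 1/10 s, in which the tool goes at most 50 mm and 8.59 degrees, less where a joint would pass 70% of its speed; a pose out of reach is approached as far as the arm can. A call with a number of a shift or a turn outside -1 to 1 is refused whole. A call with a gripper value outside its range is refused whole. The fingers move at their own pace and stop on an object; the grip force is fixed at half the most. Time passes only in rows, so rows that repeat a pose let the fingers close, or fill a call up. It gives the time, the measured TCP pose, the force and the opening at its end, in the units of the state.
- get_obs(): the state, without advancing time (a new reading comes with each control period).
- capture(name): name is "scene" or "top" or "wrist"; returns the picture (420x560x3 uint8, red, green, blue); there is no depth.
- get_calibration(name): a dict with "vfov" (degrees; the focal length in pixels is half the picture's height over the tangent of half this angle, whatever the lens; pixels are square), "cx", "cy" (the principal point, pixels), "cam_to_world" (4x4, takes a point from camera to world coordinates). Camera axes: x right, y up, looking along -z (the intrinsics and any distortion apply to the point x, -y, -z); pixel columns grow to the right and rows downward; lengths in mm; the calibration is good to about 2 mm. A picture is of the moment at which its call begins: read the wrist's pose just before it. get_calibration takes no time and is no camera call; for the wrist camera it gives the pose at the moment of the call.
- close_job(): hands the job in, once; it reports no verdict.
The state is a dict: "time": time; "joint_positions": joint angles; "dq": joint speeds; "tau": joint torques, N m; "tool_pos": TCP position; "tcp_rot": TCP orientation; "contact_force": force on the tool from outside, world axes, zero at the start; "moment": the same for the moment, N m; "grip_width": finger opening in mm.
Only numpy, scipy, OpenCV 4.12 (cv2) and the standard library are available. Lean on these libraries where they do the work, as an engineer would, in place of code of your own. Each camera call takes 0.05 s, during which the arm holds its last target.

TASK

Flush the topping dispenser and set its portion: take the orange lever, swing it until the black pointer reaches the blue-marked end of the scale and push on against the spring as far as it will go (lever to the right, seen from the robot), and hold it there for a good second. Then bring it back until the black pointer (not just the lever, the linkage has play) stands in line with the red marker, and let go. Do not knock the clear hopper above the lever or disturb the cups, jar and shaker standing around.

Things in the scene. Friction and masses are not known exactly. Their poses are not given: they have to be found in the camera images.
- pivot (a point): point on the vertical pivot axis of lever and pointer, in the post (60 mm diameter), 95 mm above the counter. Axes are the dispenser's: x points away from the lever's mid position towards the scale, z up. Round steel foot 210 mm across, 18 mm high; opposite the lever a white sector plate (top 70 mm up, reaching 230 mm from the axis) carries the scale.
- hopper: clear hopper with steel rim, round about the pivot axis; origin at the centre of its underside, 230 mm above the counter. Radius 45 mm at 230 mm height, 120 mm at 255, 140 mm at 320, 144 mm at the rim, top at 356 mm. It overhangs the lever: a gripper pointing straight down on the grip hits it; come in tilted some 35 deg, leaning back away from the post.
- handle: lever: level steel rod 16 mm thick, 105 mm up, from the post to 125 mm from the axis, then an orange round grip 26 mm thick, 88 mm long, rising and leaning outwards 35 deg from vertical. Origin on the axis at counter height, grip on its -x side. Loose play of 0.1 rad each way on the pointer's collar: the pointer moves only once the play is taken up.
- grip (a point): point on the centre line of the orange grip where to take it: 157 mm from the pivot axis, 150 mm above the counter, 55 mm up along the grip. Pinch it sideways, along the lever's direction of travel.
- valve (a joint): angle of the collar and black pointer on the scale (rad, counter-clockwise seen from above), 0 to 1.2 (end of the scale). At 0 the pointer is turned 0.6 rad clockwise from the pivot point's x axis. The lever is opposite the pointer, give or take the play. Stiff: about 0.45 N m (3 N at the grip) moves it; it stays where it is left.
- flush (a joint): how far the whole collar has been pushed past the end of the scale against the flush spring (rad): 0 = spring at rest, 0.2 = as far as it will go. It moves only once valve is at 1.2 and takes 1.1 N m at first and 1.9 N m at the end (7 to 13 N at the grip). It springs back. The pointer's total angle is valve + flush.
- pointer (a point): frame of the black pointer, on the pivot axis 83 mm above the counter; its x axis points outwards along the pointer, a bar 10 mm wide on the side opposite the lever whose tip is 188 mm from the axis, just above the scale plate.
- marker (a joint): angle of the red marker, on the same scale as valve (rad). It does not move during the job and nothing touches it.
- marker_line (a point): frame of the red marker, on the pivot axis 83 mm above the counter; its x axis points outwards to the marker, a red bar with a round tab at the edge of the scale plate, 195 to 234 mm from the axis.
- cups: stack of upturned white paper portion cups, 67 mm across, 70 mm high, loose; origin at the centre of its underside. Leave alone.
- jar: jar with green cap, 68 mm across, 100 mm high, loose; origin at the centre of its underside. Leave alone.
- shaker: steel shaker, 62 mm across, 105 mm high, loose; origin at the centre of its underside. Leave alone.

How it is judged:
By the outcome, as a careful person would: the job done as asked, in the order asked, and still so for the second after the job is handed in, with the robot touching nothing.
It also fails if it takes over 56 s, if anything falls off the work surface, if the arm or the gripper's body presses on something with over 40 N, if the wrist force passes 120 N, or if a joint passes its speed limit or range.

## Working session

There is one attempt and no reset: what is moved stays moved. The work goes in short steps, Python scripts to look and compute and a tool call to move; the robot and the scene stay as the last step left them, time stands still between calls to the robot, and variables do not carry over. Pictures are saved under pics/ and viewed, and the job is handed in when it is done.

Besides the shell and the picture viewer there is one more tool, called after ">>>" in YAML: its name, and indented under it one key for each argument. carry_out: Moves the arm, as the interface text tells. Scaled input: -1 to 1 covers 40 cm each way for a shift and 30 degrees each way for a turn. Its arguments: {"type":"object","properties":{"moves":{"type":"array","items":{"type":"number"}}},"required":["moves"]}

```bash
ls; mkdir -p pics; python3 - <<'E'
from plant import *
import cv2
o=get_obs();print(o)
for n in("scene","top","wrist"):
    print(n,get_calibration(n))
    cv2.imwrite(f"pics/{n}0.png",capture(n)[:,:,::-1])
E
```

```text
pics
{'time': 0.0, 'joint_positions': array([-1.38498611e+00,  3.42750686e-01,  1.52501280e+00,  2.69711687e-05,
        1.27541553e+00, -1.46002495e-01]), 'dq': array([ 2.93126343e-03, -9.83431631e-04, -1.80564102e-04,  8.11318969e-05,
       -3.42623325e-04,  5.03600454e-04]), 'tau': array([-8.74952766e-04, -4.31243527e+01, -2.44219244e+01,  7.17330887e-02,
        5.59792563e-02, -1.19413389e-04]), 'tool_pos': array([ 170.96868249, -495.91673677,  206.93195806]), 'tcp_rot': array([-3.14002692e+00, -2.56306574e-04,  3.31804641e-01]), 'contact_force': array([-0.28782784, -0.52309357,  0.29788848]), 'moment': array([0.00974888, 0.01678728, 0.00555217]), 'grip_width': 92.30487829117548}
scene {'vfov': 55.73886206978648, 'cx': 275.2931785958869, 'cy': 206.49565651656386, 'cam_to_world': array([[-7.98119582e-02, -6.34602303e-01,  7.68706686e-01,
         1.35385866e+03],
       [ 9.96677096e-01, -3.82146396e-02,  7.19333570e-02,
         9.29745897e+01],
       [-1.62732250e-02,  7.71893489e-01,  6.35543565e-01,
         8.37832692e+02],
       [ 0.00000000e+00,  0.00000000e+00,  0.0000
[... 221 characters left out ...]
,
       [-9.99359208e-01,  3.10368022e-02,  1.78294771e-02,
         2.47286055e+01],
       [ 2.19453119e-02,  1.37776472e-01,  9.90220201e-01,
         1.17616008e+03],
       [ 0.00000000e+00,  0.00000000e+00,  0.00000000e+00,
         1.00000000e+00]])}
wrist {'vfov': 70.81706594867634, 'cx': 280.949517199285, 'cy': 210.60360380446855, 'cam_to_world': array([[ 3.25798478e-01,  9.13226591e-01,  2.44688669e-01,
         2.36829088e+02],
       [-9.45437811e-01,  3.15147061e-01,  8.26418464e-02,
        -4.73836292e+02],
       [-1.64218319e-03, -2.58262507e-01,  9.66073383e-01,
         3.84327713e+02],
       [ 0.00000000e+00,  0.00000000e+00,  0.00000000e+00,
         1.00000000e+00]])}
```

View pics/scene0.png

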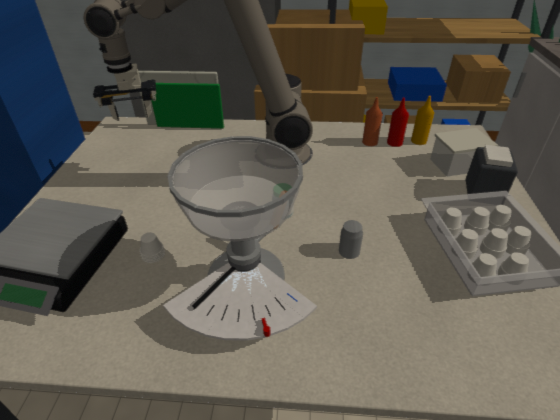

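View pics/top0.png

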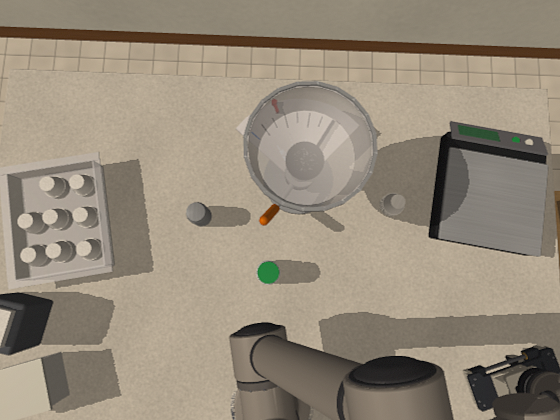

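View pics/wrist0.png

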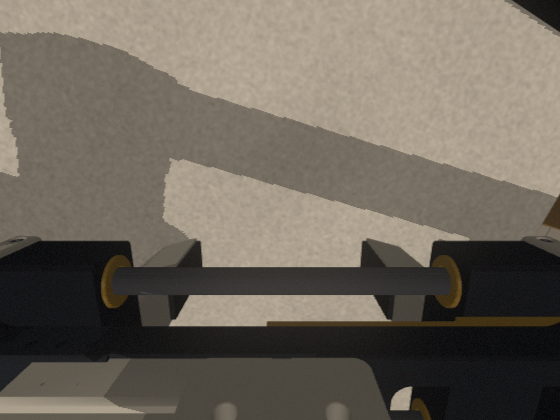

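```bash
cat > h.py <<'E'
import numpy as np, cv2
from plant import *
def proj(c,P):
    P=np.atleast_2d(P).astype(float); M=np.linalg.inv(c["cam_to_world"])
    q=P@M[:3,:3].T+M[:3,3]; f=210/np.tan(np.radians(c["vfov"])/2)
    return np.c_[c["cx"]+f*q[:,0]/-q[:,2], c["cy"]-f*q[:,1]/-q[:,2]]
def back(c,uv,z):
    uv=np.atleast_2d(uv).astype(float);f=210/np.tan(np.radians(c["vfov"])/2)
    d=np.c_[(uv[:,0]-c["cx"])/f,-(uv[:,1]-c["cy"])/f,-np.ones(len(uv))]
    T=c["cam_to_world"];d=d@T[:3,:3].T
    return T[:3,3]+d*((z-T[2,3])/d[:,2])[:,None]
E
python3 - <<'E'
import cv2
a=cv2.imread("pics/scene0.png");cv2.imwrite("pics/s1.png",cv2.resize(a[225:345,150:330],None,fx=4.4,fy=4.4,interpolation=2))
a=cv2.imread("pics/top0.png");cv2.imwrite("pics/t1.png",cv2.resize(a[70:295,170:420],None,fx=2.6,fy=2.6,interpolation=2))
E
```

```text
(no output)
```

View pics/s1.png

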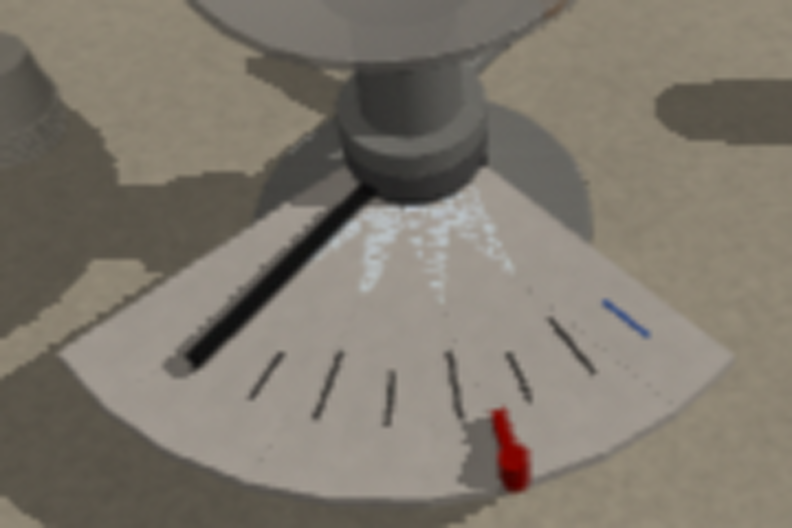

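View pics/t1.png

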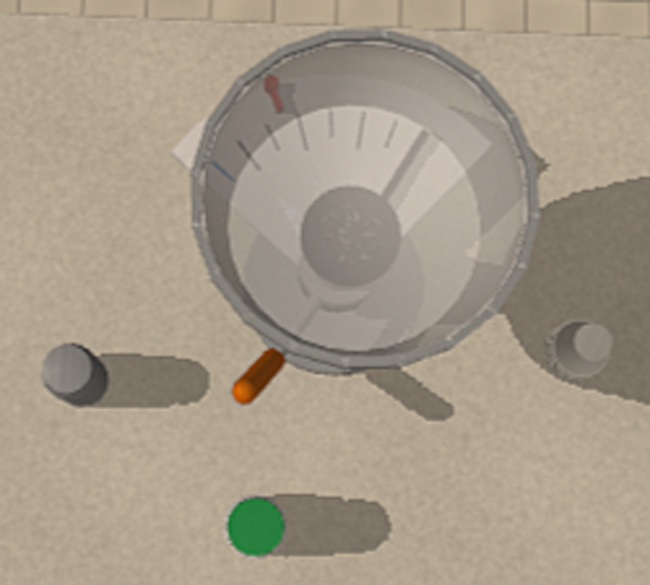

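```bash
cat > fit.py <<'E'
from h import *
from scipy.optimize import least_squares
cs,ct=get_calibration("scene"),get_calibration("top")
S=lambda u,v:np.array([150+(u+.5)/4.4-.5,225+(v+.5)/4.4-.5]); T=lambda u,v:np.array([170+(u+.5)/2.6-.5,70+(v+.5)/2.6-.5])
def P(p,r,a,z): return np.array([p[0]+r*np.cos(a),p[1]+r*np.sin(a),z])
# p: x,y,yaw,half,pointer angle(world),marker angle(world)
def res(p):
    r=[]
    add=lambda c,pt,uv:r.extend(proj(c,pt)[0]-uv)
    add(cs,P(p,230,p[2]-p[3],70),S(58,353)); add(cs,P(p,230,p[2]+p[3],70),S(733,354))
    add(cs,P(p,188,p[4],83),S(182,362))
    add(cs,P(p,195,p[5],80),S(500,412))
    a=np.linspace(0,2*np.pi,721); q=proj(ct,np.c_[p[0]+148*np.cos(a),p[1]+148*np.sin(a),a*0+352])
    lo,hi=q.min(0),q.max(0); l=T(193,30);h=T(538,367)
    r.extend((lo-l)*.5);r.extend((hi-h)*.5)
    return r
s=least_squares(res,[600,0,0,.8,-.6,.2])
print(s.x.round(3),np.round(s.fun,1))
for n,uv,z in(("jar",T(257,527),100),("shaker",T(68,368),105),("cup",T(592,340),70),("griptip",T(241,392),180)):print(n,back(ct,uv,z)[0].round())
print("scene: shaker",back(cs,[350,227],105)[0].round(),"cup",back(cs,[149,240],70)[0].round())
E
python3 fit.py
```

```text
[ 6.50677e+02 -5.99540e+01  7.00000e-02  9.04000e-01 -5.38000e-01
  3.78000e-01] [-0.7  0.5 -0.  -0.   0.5 -0.8  0.1  0.3 -1.1 -0.8  0.9  0.7]
jar [371.  21. 100.]
shaker [530. 224. 105.]
cup [ 584. -341.   70.]
griptip [502.  41. 180.]
scene: shaker [543. 220. 105.] cup [ 592. -333.   70.]
```

>>> carry_out:
  moves: [0.58,-0.54,-0.1,0,0.6,0.8,1,0.58,-0.54,-0.1,0,0.6,0.8,1,0.58,-0.54,-0.1,0,0.6,0.8,1,0.58,-0.54,-0.1,0,0.6,0.8,1,0.58,-0.54,-0.1,0,0.6,0.8,1,0.58,-0.54,-0.1,0,0.6,0.8,1,0.58,-0.54,-0.1,0,0.6,0.8,1,0.58,-0.54,-0.1,0,0.6,0.8,1]

```text
time: 0.95
tool_pos: [320.6, -214.0, 247.9]
tcp_rot: [-3.074, -0.305, -0.097]
contact_force: [0.3, -0.2, -0.6]
grip_width: 91.8
```

```bash
cat >> h.py <<'E'
from scipy.spatial.transform import Rotation as Ro
def Rr(rpy): return Ro.from_euler('xyz',rpy)
E
python3 - <<'E'
from h import *
import itertools,pickle
o=get_obs();print(o['time'],o['joint_positions'].round(3),o['tool_pos'],o['tcp_rot'],o['contact_force'].round(1))
pickle.dump(o,open('o1.pkl','wb'))
z=lambda a:Ro.from_euler('z',a);y=lambda a:Ro.from_euler('y',a)
q0=[-1.38498611e+00,  3.42750686e-01,  1.52501280e+00,  2.69711687e-05,1.27541553e+00, -1.46002495e-01];R0=Rr([-3.14002692e+00, -2.56306574e-04,  3.31804641e-01])
for s4,s5,s6 in itertools.product((1,-1),(1,-1),(1,-1)):
    f=lambda q:z(q[0])*y(q[1]+q[2])*z(s4*q[3])*y(s5*q[4])*z(s6*q[5])
    C=f(q0).inv()*R0
    e=((f(o['joint_positions'])*C).inv()*Rr(o['tcp_rot'])).magnitude()
    print(s4,s5,s6,e,C.as_euler('xyz'))
E
```

```text
0.95 [-1.051 -0.085  1.961  0.315  1.161  0.495] [ 320.58008768 -214.04985927  247.88607077] [-3.07380336 -0.3052105  -0.09709567] [ 0.3 -0.2 -0.6]
1 1 1 2.153593707164341e-09 [ 1.18910970e-09 -4.23282076e-10  1.57079633e+00]
1 1 -1 1.2816067501077066 [ 1.18910970e-09 -4.23282076e-10  1.27879134e+00]
1 -1 1 1.2209821980603865 [2.55576905 0.08112281 1.83832356]
1 -1 -1 0.4880029291664631 [2.55576905 0.08112281 1.54631857]
-1 1 1 0.6292179116055688 [-7.50629900e-06  5.10567428e-05  1.57081203e+00]
-1 1 -1 1.622781618849503 [-7.50629900e-06  5.10567428e-05  1.27880704e+00]
-1 -1 1 1.3549666171513164 [2.55576277 0.08107158 1.83833875]
-1 -1 -1 1.035644848964159 [2.55576277 0.08107158 1.54633376]
```

```bash
cat >> h.py <<'E'
zz=lambda a:Ro.from_euler('z',a);yy=lambda a:Ro.from_euler('y',a)
PIV=np.array([650.7,-60.])
def tool(a,tilt=np.radians(35),flip=False,r=157,h=150,back=0,tw=0):
    "a: lever world angle (outward dir). returns TCP pos, R"
    o=np.array([np.cos(a),np.sin(a),0]);k=np.array([0,0,1.])
    z=-o*np.sin(tilt)-k*np.cos(tilt); x=-o*np.cos(tilt)+k*np.sin(tilt)
    if flip:x=-x
    y=np.cross(z,x);R=Ro.from_matrix(np.c_[x,y,z])*zz(tw)
    g=np.array([PIV[0],PIV[1],0])+o*r+k*h
    return g+z*(2-back),R     # grasp point lies 2 behind TCP
def wr(R,j1,j23):
    M=(yy(-j23)*zz(-j1)*R*zz(-np.pi/2))
    e=M.as_euler('ZYZ');return e
E
python3 - <<'E'
from h import *
for a,j1 in((2.543,.26),(np.pi+.97,-.57)):
  for fl in(0,1):
    p,R=tool(a,flip=fl)
    for j23 in(1.6,1.9,2.1):
        e=wr(R,j1,j23);alt=[e[0]+np.pi,-e[1],e[2]+np.pi]
        w=lambda v:np.round((np.array(v)+np.pi)%(2*np.pi)-np.pi,2)
        print(round(a,2),fl,j23,w(e),w(alt))
E
```

```text
2.54 0 1.6 [-0.49  1.16  2.54] [ 2.65 -1.16 -0.6 ]
2.54 0 1.9 [-0.59  0.9   2.72] [ 2.56 -0.9  -0.42]
2.54 0 2.1 [-0.7   0.74  2.88] [ 2.44 -0.74 -0.26]
2.54 1 1.6 [-0.49  1.16 -0.6 ] [ 2.65 -1.16  2.54]
2.54 1 1.9 [-0.59  0.9  -0.42] [ 2.56 -0.9   2.72]
2.54 1 2.1 [-0.7   0.74 -0.26] [ 2.44 -0.74  2.88]
4.11 0 1.6 [0.61 1.53 0.01] [-2.53 -1.53 -3.13]
4.11 0 1.9 [ 0.64  1.29 -0.17] [-2.5  -1.29  2.97]
4.11 0 2.1 [ 0.69  1.13 -0.3 ] [-2.45 -1.13  2.84]
4.11 1 1.6 [ 0.61  1.53 -3.13] [-2.53 -1.53  0.01]
4.11 1 1.9 [0.64 1.29 2.97] [-2.5  -1.29 -0.17]
4.11 1 2.1 [0.69 1.13 2.84] [-2.45 -1.13 -0.3 ]
```

```bash
cat >> h.py <<'E'
def row(p,R):
    o=get_obs();R0=Rr(o['tcp_rot']);s=R0.inv().apply(p-o['tool_pos'])/400;t=(R0.inv()*R).as_rotvec()/np.radians(30)
    print('row',s.round(3),t.round(3),'|deg',round(np.degrees((R0.inv()*R).magnitude()),1)); return s,t
E
python3 - <<'E'
from h import *
p,R=tool(2.543,back=110);print(p);row(p,R)
p[2]+=20;row(p+[-60,0,0],R)
E
```

```text
[469.8220518   63.37191936 238.46842078]
row [ 0.283 -0.717  0.163] [-0.551  0.601  0.844] |deg 35.2
row [ 0.156 -0.709  0.069] [-0.551  0.601  0.844] |deg 35.2
```

>>> carry_out:
  moves: [0.15,-0.71,0.07,-0.55,0.6,0.84,1,0.15,-0.71,0.07,-0.55,0.6,0.84,1,0.15,-0.71,0.07,-0.55,0.6,0.84,1,0.15,-0.71,0.07,-0.55,0.6,0.84,1,0.15,-0.71,0.07,-0.55,0.6,0.84,1,0.15,-0.71,0.07,-0.55,0.6,0.84,1,0.15,-0.71,0.07,-0.55,0.6,0.84,1,0.15,-0.71,0.07,-0.55,0.6,0.84,1]

```text
time: 1.75
tool_pos: [367.6, -44.6, 243.2]
tcp_rot: [3.106, -0.543, -0.545]
contact_force: [0.1, -1.1, -0.9]
grip_width: 91.9
```

```bash
python3 - <<'E'
from h import *
o=get_obs();print(o['time'],o['joint_positions'].round(3),o['tool_pos'].round(1),o['contact_force'].round(1))
p,R=tool(2.543);print(p,(Rr(o['tcp_rot']).inv()*R).magnitude())
c=get_calibration('wrist');im=capture('wrist');g=im[:,:,::-1].copy()
for d in(0,):
  for a in(2.543,2.503,2.583):
    O=np.array([np.cos(a),np.sin(a),0])
    pts=[np.r_[PIV,0]+O*r+[0,0,h] for r,h in((125,105),(157,150),(175.5,177))]
    uv=proj(c,pts).round(1);print(a,uv.tolist())
    cv2.polylines(g,[uv.astype(int)],False,(255,0,0) if a==2.543 else (0,255,0),1)
cv2.imwrite('pics/w2.png',g)
cv2.imwrite('pics/s2.png',capture('scene')[:,:,::-1])
cv2.imwrite('pics/t2.png',capture('top')[:,:,::-1])
E
```

```text
1.75 [-0.092 -0.233  2.183 -0.389  0.746  2.261] [367.6 -44.6 243.2] [ 0.1 -1.1 -0.9]
[521.94537392  27.82002176 148.36169591] 0.08138334534921747
2.543 [[157.8, 161.0], [136.6, 170.3], [120.0, 176.9]]
2.503 [[153.6, 160.7], [130.4, 169.9], [112.3, 176.4]]
2.583 [[162.0, 161.1], [142.8, 170.5], [127.9, 177.1]]
```

View pics/w2.png

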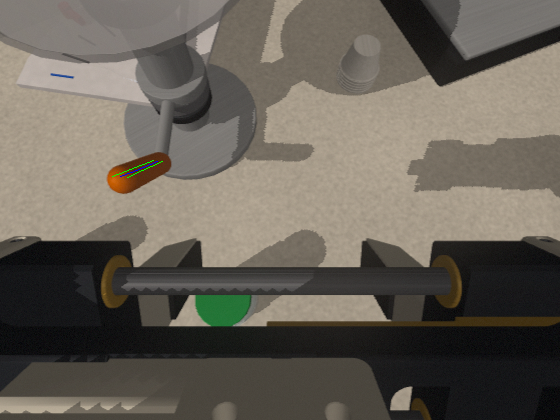

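View pics/s2.png

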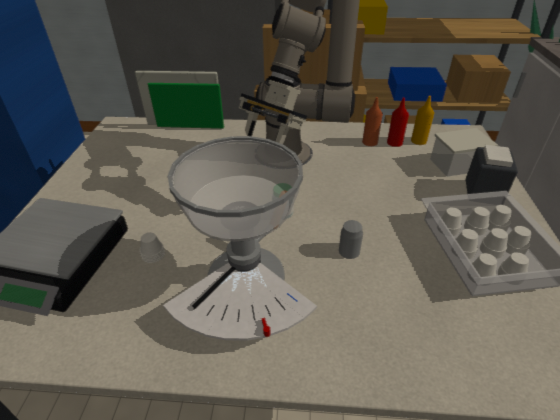

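View pics/t2.png

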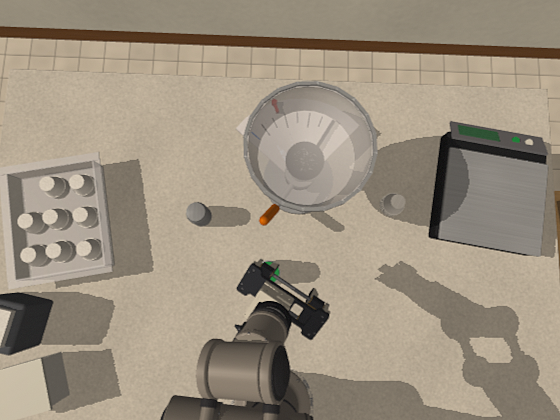

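```bash
python3 - <<'E'
from h import *
p,R=tool(2.543,back=100);print(p);row(p,R)
E
```

```text
[474.56053563  60.13992867 230.27690034]
row [ 0.068 -0.362  0.064] [0.006 0.133 0.102] |deg 5.0
```

>>> carry_out:
  moves: [0.068,-0.362,0.064,0.006,0.133,0.102,1,0.068,-0.362,0.064,0.006,0.133,0.102,1,0.068,-0.362,0.064,0.006,0.133,0.102,1,0.068,-0.362,0.064,0.006,0.133,0.102,1,0.068,-0.362,0.064,0.006,0.133,0.102,1,0.068,-0.362,0.064,0.006,0.133,0.102,1,0.068,-0.362,0.064,0.006,0.133,0.102,1,0.068,-0.362,0.064,0.006,0.133,0.102,1]

```text
time: 2.7
tool_pos: [474.0, 58.5, 230.3]
tcp_rot: [3.141, -0.611, -0.6]
contact_force: [0.6, -0.5, -0.1]
grip_width: 91.6
```

```bash
python3 - <<'E'
from h import *
o=get_obs();print(o['time'],o['joint_positions'].round(3),o['tool_pos'].round(1),o['contact_force'].round(1))
c=get_calibration('wrist');im=capture('wrist');g=im[:,:,::-1].copy()
a=2.543
O=np.array([np.cos(a),np.sin(a),0])
pts=[np.r_[PIV,0]+O*r+[0,0,h] for r,h in((125,105),(157,150),(175.5,177))]
uv=proj(c,pts).round(1);print(a,uv.tolist())
cv2.polylines(g,[uv.astype(int)],False,(255,0,0),1)
cv2.imwrite('pics/w3.png',g)
p,R=tool(2.543,back=0);print(p);row(p,R)
E
```

```text
2.7 [ 0.274  0.072  1.994 -0.678  0.777  2.867] [474.   58.5 230.3] [ 0.6 -0.5 -0.1]
2.543 [[279.3, 194.9], [279.1, 207.2], [278.9, 216.3]]
[521.94537392  27.82002176 148.36169591]
row [-0.001 -0.004  0.25 ] [ 0.002 -0.    -0.002] |deg 0.1
```

View pics/w3.png

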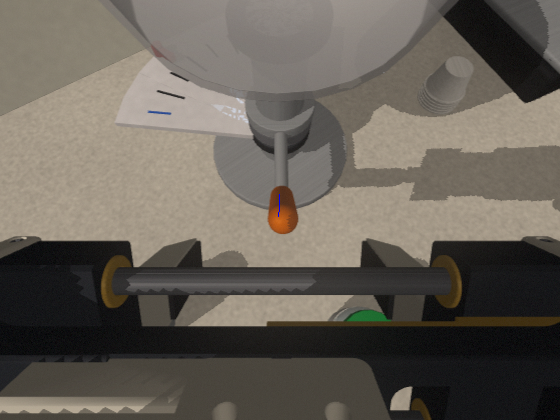

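```bash
python3 - <<'E'
from h import *
p,R=tool(2.563,back=0);print(p);row(p,R)
E
```

```text
[520.21484064  25.22753748 148.36169591]
row [-0.001  0.004  0.25 ] [ 0.023 -0.    -0.033] |deg 1.2
```

>>> carry_out:
  moves: [0,0.004,0.1,0.02,0,-0.03,1,0,0.004,0.2,0.02,0,-0.03,1,0,0.004,0.25,0.02,0,-0.03,1,0,0.004,0.25,0.02,0,-0.03,1,0,0.004,0.25,0.02,0,-0.03,1,0,0.004,0.25,0.02,0,-0.03,1,0,0.004,0.25,0.02,0,-0.03,1,0,0.004,0.25,0.02,0,-0.03,1]

```text
time: 3.55
tool_pos: [520.8, 25.5, 149.6]
tcp_rot: [-3.141, -0.612, -0.581]
contact_force: [0.4, 1.2, -0.5]
grip_width: 91.9
```

```bash
python3 - <<'E'
from h import *
o=get_obs();print(o['time'],o['joint_positions'].round(3),o['tool_pos'].round(1),o['contact_force'].round(1))
cv2.imwrite('pics/w4.png',capture('wrist')[:,:,::-1])
cv2.imwrite('pics/t4.png',cv2.resize(capture('top')[50:350,130:500,::-1],None,fx=2,fy=2))
p,R=tool(2.563,back=0);print(p);row(p,R)
E
```

```text
3.55 [ 0.15   0.246  2.058 -0.872  0.524  3.004] [520.8  25.5 149.6] [ 0.4  1.2 -0.5]
[520.21484064  25.22753748 148.36169591]
row [-0.002  0.001  0.001] [ 0.002 -0.002 -0.003] |deg 0.1
```

View pics/w4.png

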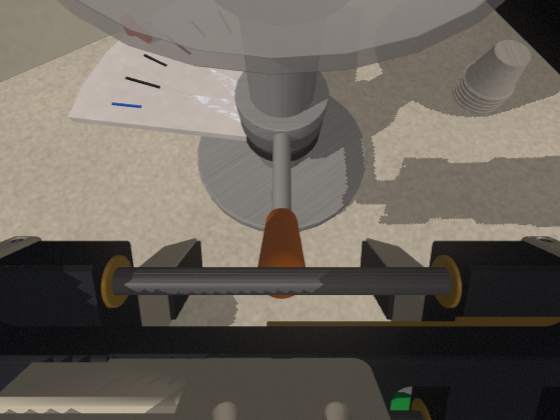

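View pics/t4.png

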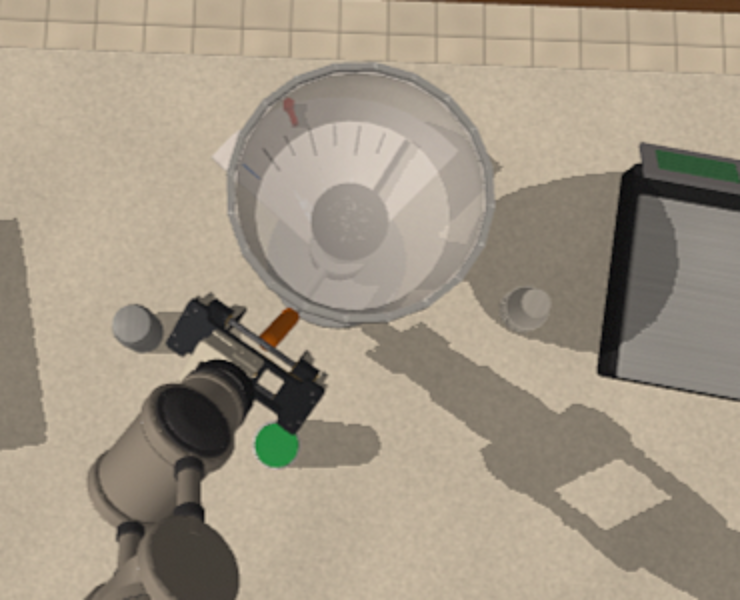

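>>> carry_out:
  moves: [0,0,0,0,0,0,0.2,0,0,0,0,0,0,0.1,0,0,0,0,0,0,0,0,0,0,0,0,0,0,0,0,0,0,0,0,0,0,0,0,0,0,0,0,0,0,0,0,0,0,0,0,0,0,0,0,0,0]

```text
time: 4.45
tool_pos: [520.7, 25.4, 149.2]
tcp_rot: [-3.141, -0.612, -0.581]
contact_force: [-0.3, -0.0, 0.2]
grip_width: 32.4
```

```bash
cat > look.py <<'E'
from h import *
import sys
o=get_obs();print(o['time'],o['joint_positions'].round(3),o['tool_pos'].round(1),o['contact_force'].round(1),o['grip_width'].round(1))
d=(o['tool_pos']-Rr(o['tcp_rot']).apply([0,0,2]))[:2]-PIV;print('lever',np.arctan2(d[1],d[0])%(2*np.pi),np.hypot(*d))
a=capture('scene')[:,:,::-1];cv2.imwrite(f"pics/s{sys.argv[1]}.png",cv2.resize(a[130:350,130:350],None,fx=2.6,fy=2.6,interpolation=2))
E
python3 look.py 5
```

```text
Traceback (most recent call last):
  File "look.py", line 3, in <module>
    o=get_obs();print(o['time'],o['joint_positions'].round(3),o['tool_pos'].round(1),o['contact_force'].round(1),o['grip_width'].round(1))
                                                                                                                 ^^^^^^^^^^^^^^^^^^^^^
AttributeError: 'float' object has no attribute 'round'
```

>>> carry_out:
  moves: [0,0,0,0,0,0,0,0,0,0,0,0,0,0,0,0,0,0,0,0,0,0,0,0,0,0,0,0,0,0,0,0,0,0,0,0,0,0,0,0,0,0,0,0,0,0,0,0,0,0,0,0,0,0,0,0]

```text
time: 5.25
tool_pos: [520.7, 25.3, 149.2]
tcp_rot: [-3.141, -0.612, -0.581]
contact_force: [-0.2, 0.0, -0.3]
grip_width: 25.1
```

```bash
sed -i "s/o\['grip_width'\].round(1)/round(o['grip_width'],1)/" look.py; cat > arc.py <<'E'
from h import *
import sys
# relative arc: rotate current pose about pivot axis by d in n steps
d=float(sys.argv[1]);n=int(sys.argv[2])
o=get_obs();R0=Rr(o['tcp_rot']);t=o['tool_pos'];P=np.r_[PIV,0]
for i in range(1,n+1):
    Q=zz(d*i/n);p=P+Q.apply(t-P);R=Q*R0
    s=R0.inv().apply(p-t)/400;w=(R0.inv()*R).as_rotvec()/np.radians(30)
    print(*[f"{v:.3f}" for v in [*s,*w]],'0',sep=', ',end=',\n')
E
python3 look.py 5; python3 arc.py 0.4 8
```

```text
5.25 [ 0.15   0.246  2.058 -0.872  0.524  3.004] [520.7  25.3 149.2] [-0.2  0.  -0.3] 25.1
lever 2.5609203924468957 156.68786934785902
0.000, 0.019, 0.000, 0.055, -0.000, -0.078, 0,
0.002, 0.039, 0.001, 0.110, -0.000, -0.156, 0,
0.004, 0.058, 0.002, 0.165, -0.000, -0.235, 0,
0.006, 0.077, 0.004, 0.219, -0.000, -0.313, 0,
0.010, 0.096, 0.007, 0.274, -0.000, -0.391, 0,
0.014, 0.115, 0.010, 0.329, -0.000, -0.469, 0,
0.019, 0.133, 0.014, 0.384, -0.000, -0.547, 0,
0.025, 0.151, 0.018, 0.439, -0.000, -0.625, 0,
```

View pics/s5.png

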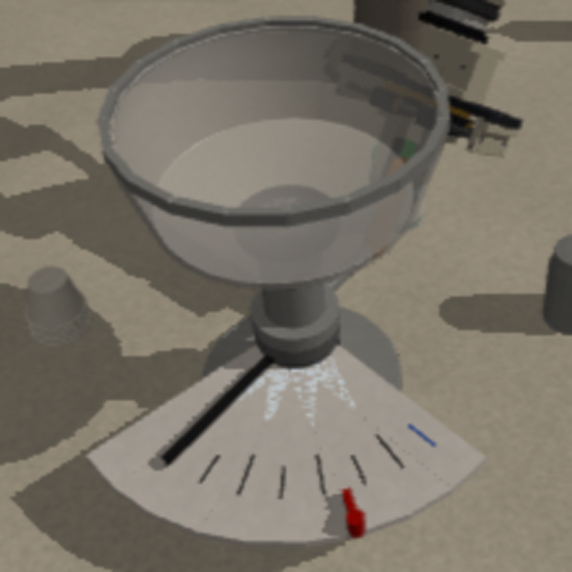

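Grip width 25 mm on the 26 mm grip: gripped, no forces. The pointer is still at its start. Now the swing.

>>> carry_out:
  moves: [0,0.019,0,0.055,0,-0.078,0,0.002,0.039,0.001,0.11,0,-0.156,0,0.004,0.058,0.002,0.165,0,-0.235,0,0.006,0.077,0.004,0.219,0,-0.313,0,0.01,0.096,0.007,0.274,0,-0.391,0,0.014,0.115,0.01,0.329,0,-0.469,0,0.019,0.133,0.014,0.384,0,-0.547,0,0.025,0.151,0.018,0.439,0,-0.625,0]

```text
time: 6.1
tool_pos: [496.1, -23.7, 157.9]
tcp_rot: [3.138, -0.572, -0.23]
contact_force: [20.3, -2.0, -34.3]
grip_width: 25.1
```

```bash
python3 look.py 6; python3 arc.py 0.4 8
```

```text
6.1 [-0.182  0.108  2.18  -0.104  0.284  1.711] [496.1 -23.7 157.9] [ 20.3  -2.  -34.3] 25.1
lever 2.910922836613083 159.9061620682263
0.000, 0.020, 0.000, 0.052, 0.000, -0.080, 0,
0.002, 0.040, 0.001, 0.103, 0.001, -0.161, 0,
0.004, 0.059, 0.003, 0.155, 0.001, -0.241, 0,
0.006, 0.079, 0.005, 0.207, 0.002, -0.321, 0,
0.010, 0.098, 0.007, 0.258, 0.002, -0.402, 0,
0.015, 0.117, 0.010, 0.310, 0.003, -0.482, 0,
0.020, 0.136, 0.014, 0.361, 0.003, -0.562, 0,
0.026, 0.155, 0.018, 0.413, 0.004, -0.643, 0,
```

View pics/s6.png

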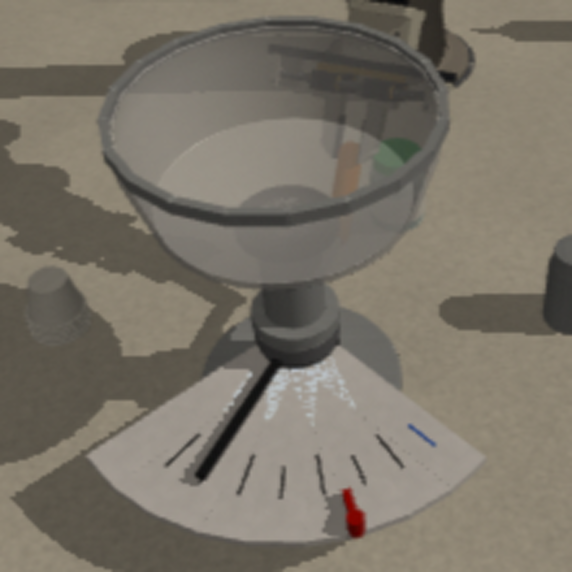

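```bash
cat > kin.py <<'E'
from h import *
from scipy.optimize import least_squares
D=[([-1.38498611,.342750686,1.5250128,2.7e-5,1.27541553,-.146002495],[170.96868,-495.91674,206.93196]),
([-1.051,-0.085,1.961,0.315,1.161,0.495],[320.58,-214.05,247.886]),
([-0.092,-0.233,2.183,-0.389,0.746,2.261],[367.6,-44.6,243.2]),
([0.274,0.072,1.994,-0.678,0.777,2.867],[474.,58.5,230.3]),
([0.15,0.246,2.058,-0.872,0.524,3.004],[520.8,25.5,149.6]),
([-0.182,0.108,2.18,-0.104,0.284,1.711],[496.1,-23.7,157.9])]
def Rq(q):return zz(q[0])*yy(q[1]+q[2])*zz(q[3])*yy(q[4])*zz(q[5]+np.pi/2)
def fk(q,k):
    return zz(q[0]).apply([k[0],0,k[1]]+yy(q[1]).apply([0,0,k[2]])+yy(q[1]+q[2]).apply([k[3],0,k[4]]))+Rq(q).apply([0,0,k[5]])
f=lambda k:np.concatenate([fk(q,k)-p for q,p in D])
s=least_squares(f,[0,300,400,0,400,200],x_scale=100);K=s.x
LO=np.array([-2.53,-.77,.04,-1,.28,-3.11]);HI=np.array([2.53,2.02,2.7,4.14,2.66,3.11])
def ik(p,R,q0):
    g=lambda q:np.r_[(fk(q,K)-p)/100,(Rq(q).inv()*R).as_rotvec()*2]
    r=least_squares(g,q0);return r.x,np.abs(r.fun).max()
if __name__=="__main__":
    print(K.round(1),np.abs(s.fun).max())
    for tilt in(35,30,25,20):
        q=np.array(D[4][0]);print(tilt)
        for a in np.arange(2.563,4.2,.12):
            p,R=tool(a,tilt=np.radians(tilt));q,e=ik(p,R,q)
            print(round(a,2),q.round(2),round(e,3),'BAD' if (q<LO+.02).any() or(q>HI-.02).any() else '')
E
python3 kin.py
```

```text
[ 84.9  63.4 435.  -43.7 284.4 215.8] 89.60306293490981
35
2.56 [ 0.22  0.24  2.08 -0.89  0.56  3.08] 0.0 
2.68 [ 0.16  0.2   2.14 -0.89  0.44  2.94] 0.0 
2.8 [ 0.08  0.16  2.18 -0.82  0.33  2.72] 0.0 
2.92 [ 0.    0.14  2.21 -0.59  0.23  2.33] 0.0 BAD
3.04 [-0.09  0.13  2.22 -0.04  0.18  1.62] 0.0 BAD
3.16 [-0.18  0.14  2.22  0.54  0.22  0.87] 0.0 BAD
3.28 [-0.26  0.16  2.19  0.81  0.32  0.46] 0.0 
3.4 [-0.33  0.19  2.14  0.89  0.43  0.22] 0.0 
3.52 [-0.4   0.23  2.08  0.9   0.54  0.07] 0.0 
3.64 [-0.45  0.29  2.01  0.87  0.66 -0.04] 0.0 
3.76 [-0.48  0.34  1.92  0.83  0.77 -0.12] 0.0 
3.88 [-0.51  0.41  1.82  0.79  0.88 -0.19] 0.0 
4.0 [-0.53  0.47  1.7   0.74  0.99 -0.25] 0.0 
4.12 [-0.53  0.54  1.58  0.7   1.1  -0.3 ] 0.0 
30
2.56 [ 0.19  0.25  2.02 -0.68  0.59  2.86] 0.0 
2.68 [ 0.14  0.21  2.08 -0.63  0.49  2.68] 0.0 
2.8 [ 0.07  0.18  2.12 -0.53  0.41  2.42] 0.0 
2.92 [-0.01  0.16  2.15 -0.32  0.34  2.06] 0.0 
3.04 [-0.09  0.15  2.16 -0.02  0.31  1.6 ] 0.0 
3.16 [-0.17  0.15  2.15  0.29  0.33  1.13] 0.0 
3.28 [-0.24  0.17  2.13  0.51  0.4   0.76] 0.0 
3.4 [-0.31  0.2   2.08  0
[... 951 characters left out ...]
 1.52  0.49  1.09 -0.12] 0.0 
20
2.56 [ 0.14  0.28  1.91 -0.35  0.71  2.53] 0.0 
2.68 [ 0.09  0.25  1.96 -0.3   0.65  2.34] 0.0 
2.8 [ 0.04  0.22  2.   -0.22  0.61  2.11] 0.0 
2.92 [-0.02  0.21  2.02 -0.12  0.58  1.86] 0.0 
3.04 [-0.09  0.2   2.03 -0.01  0.57  1.59] 0.0 
3.16 [-0.15  0.2   2.02  0.11  0.58  1.31] 0.0 
3.28 [-0.22  0.22  2.    0.21  0.6   1.06] 0.0 
3.4 [-0.27  0.24  1.96  0.29  0.65  0.83] 0.0 
3.52 [-0.32  0.28  1.92  0.35  0.71  0.63] 0.0 
3.64 [-0.36  0.32  1.86  0.38  0.77  0.46] 0.0 
3.76 [-0.4   0.37  1.78  0.4   0.84  0.31] 0.0 
3.88 [-0.42  0.42  1.7   0.4   0.92  0.18] 0.0 
4.0 [-0.44  0.47  1.6   0.4   1.01  0.06] 0.0 
4.12 [-0.45  0.53  1.5   0.39  1.09 -0.04] 0.0
```

```bash
python3 - <<'E'
s=open('kin.py').read()
s=s.replace("    return zz(q[0]).apply([k[0],0,k[1]]+yy(q[1]).apply([0,0,k[2]])+yy(q[1]+q[2]).apply([k[3],0,k[4]]))+Rq(q).apply([0,0,k[5]])",
"    F=yy(q[1]+q[2])\n    return zz(q[0]).apply([k[0],k[6],k[1]]+yy(q[1]).apply([0,0,k[2]])+F.apply([k[3],0,k[4]])+(F*zz(q[3])*yy(q[4])).apply([k[7],k[8],k[5]])+(F*zz(q[3])).apply([k[9],k[10],0]))")
s=s.replace("[0,300,400,0,400,200]","[0,300,400,0,400,200,0,0,0,0,0]")
open('kin.py','w').write(s)
E
python3 kin.py | head -32
```

```text
[ 1.400e+00  2.220e+02  5.058e+02  4.620e+01  3.787e+02  3.363e+02
  7.660e+01  5.000e-01 -1.541e+02  1.000e-01  1.538e+02] 0.21370555466143415
35
2.56 [ 0.15  0.25  2.06 -0.87  0.52  3.01] 0.0 
2.68 [ 0.05  0.2   2.13 -0.84  0.39  2.81] 0.0 
2.8 [-0.06  0.15  2.19 -0.66  0.26  2.45] 0.0 BAD
2.92 [-0.2   0.13  2.23 -0.07  0.18  1.65] 0.0 BAD
3.04 [-0.34  0.12  2.24  0.63  0.23  0.75] 0.0 BAD
3.16 [-0.47  0.12  2.23  0.88  0.36  0.31] 0.0 
3.28 [-0.58  0.15  2.19  0.93  0.49  0.08] 0.0 
3.4 [-0.67  0.19  2.14  0.91  0.62 -0.07] 0.0 
3.52 [-0.73  0.24  2.07  0.87  0.74 -0.18] 0.0 
3.64 [-0.77  0.3   1.98  0.82  0.85 -0.26] 0.0 
3.76 [-0.79  0.36  1.89  0.77  0.95 -0.32] 0.0 
3.88 [-0.8   0.42  1.78  0.72  1.05 -0.37] 0.0 
4.0 [-0.8   0.48  1.66  0.68  1.15 -0.42] 0.0 
4.12 [-0.79  0.55  1.54  0.63  1.25 -0.46] 0.0 
30
2.56 [ 0.11  0.24  2.   -0.63  0.57  2.74] 0.0 
2.68 [ 0.02  0.2   2.07 -0.55  0.46  2.49] 0.0 
2.8 [-0.08  0.16  2.12 -0.35  0.37  2.12] 0.0 
2.92 [-0.2   0.14  2.15 -0.03  0.33  1.62] 0.0 
3.04 [-0.32  0.13  2.16  0.32  0.36  1.08] 0.0 
3.16 [-0.43  0.14  2.15  0.55  0.43  0.66] 0.0 
3.28 [-0.53  0.16  2.12  0.66  0.54  0.38] 0.0 
3.4 [-0.61  0.19  2.07  0.7   0.64  0.18] 0.0 
3.52 [-0.67  0.24  2.01  0.7   0.74  0.03] 0.0 
3.64 [-0.71  0.29  1.93  0.68  0.84 -0.09] 0.0 
3.76 [-0.74  0.35  1.85  0.65  0.94 -0.18] 0.0 
3.88 [-0.75  0.41  1.75  0.62  1.04 -0.26] 0.0 
4.0 [-0.75  0.47  1.64  0.58  1.13 -0.32] 0.0 
4.12 [-0.74  0.53  1.53  0.55  1.23 -0.38] 0.0
```

```bash
python3 - <<'E'
from h import *
p,R=tool(2.911,tilt=np.radians(29));row(p,R)
E
```

```text
row [-0.007 -0.001  0.024] [ 0.004 -0.124  0.011] |deg 3.7
```

>>> carry_out:
  moves: [0,0,0,0,0,0,0.5,0,0,0,0,0,0,0.5,0,0,0,0,0,0,0.5,-0.007,-0.001,0.024,0.004,-0.124,0.011,0.5,-0.007,-0.001,0.024,0.004,-0.124,0.011,0.5,-0.007,-0.001,0.024,0.004,-0.124,0.011,0.5,-0.007,-0.001,0.024,0.004,-0.124,0.011,0.5,-0.007,-0.001,0.024,0.004,-0.124,0.011,0.5]

```text
time: 6.95
tool_pos: [498.4, -24.2, 148.5]
tcp_rot: [3.141, -0.507, -0.23]
contact_force: [0.6, 0.1, -0.0]
grip_width: 46.1
```

```bash
python3 look.py 7; python3 - <<'E'
from h import *
p,R=tool(2.911,tilt=np.radians(29));row(p,R)
cv2.imwrite('pics/w7.png',capture('wrist')[:,:,::-1])
E
```

```text
6.95 [-0.188  0.141  2.133 -0.058  0.362  1.661] [498.4 -24.2 148.5] [ 0.6  0.1 -0. ] 46.1
lever 2.9109649088411778 157.40248199061912
row [ 0.    -0.     0.001] [-0.    -0.001  0.001] |deg 0.1
```

View pics/w7.png

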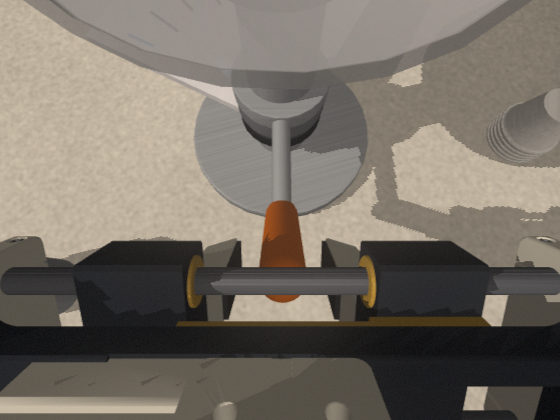

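>>> carry_out:
  moves: [0,0,0,0,0,0,0,0,0,0,0,0,0,0,0,0,0,0,0,0,0,0,0,0,0,0,0,0,0,0,0,0,0,0,0,0,0,0,0,0,0,0,0,0,0,0,0,0,0,0,0,0,0,0,0,0]

```text
time: 7.85
tool_pos: [498.5, -24.3, 148.5]
tcp_rot: [3.141, -0.507, -0.23]
contact_force: [0.0, 0.0, 1.2]
grip_width: 25.2
```

```bash
python3 - <<'E'
from h import *
o=get_obs();print(o['grip_width'],o['contact_force'])
E
python3 arc.py 0.28 8
```

```text
25.2006870642071 [0.01133443 0.03857594 1.18539376]
0.000, 0.014, 0.000, 0.032, 0.000, -0.058, 0,
0.001, 0.027, 0.000, 0.065, 0.000, -0.117, 0,
0.002, 0.041, 0.001, 0.097, 0.000, -0.175, 0,
0.003, 0.055, 0.002, 0.130, 0.000, -0.234, 0,
0.005, 0.068, 0.003, 0.162, 0.000, -0.292, 0,
0.008, 0.081, 0.004, 0.195, 0.000, -0.351, 0,
0.010, 0.095, 0.006, 0.227, 0.000, -0.409, 0,
0.013, 0.108, 0.007, 0.260, 0.000, -0.468, 0,
```

>>> carry_out:
  moves: [0,0.014,0,0.032,0,-0.058,0,0.001,0.027,0,0.065,0,-0.117,0,0.002,0.041,0.001,0.097,0,-0.175,0,0.003,0.055,0.002,0.13,0,-0.234,0,0.005,0.068,0.003,0.162,0,-0.292,0,0.008,0.081,0.004,0.195,0,-0.351,0,0.01,0.095,0.006,0.227,0,-0.409,0,0.013,0.108,0.007,0.26,0,-0.468,0]

```text
time: 8.65
tool_pos: [494.7, -67.6, 148.6]
tcp_rot: [-3.141, -0.507, 0.051]
contact_force: [7.9, 3.2, -7.7]
grip_width: 25.3
```

```bash
python3 look.py 8;python3 arc.py 0.4 8
```

```text
8.65 [-0.453  0.142  2.132  0.54   0.475  0.632] [494.7 -67.6 148.6] [ 7.9  3.2 -7.7] 25.3
lever 3.1905206677434026 157.13756370595735
0.000, 0.020, 0.000, 0.046, -0.000, -0.083, 0,
0.002, 0.039, 0.001, 0.093, -0.000, -0.167, 0,
0.004, 0.058, 0.002, 0.139, -0.000, -0.250, 0,
0.007, 0.078, 0.004, 0.185, -0.000, -0.334, 0,
0.011, 0.097, 0.006, 0.232, -0.000, -0.417, 0,
0.015, 0.115, 0.008, 0.278, -0.000, -0.501, 0,
0.021, 0.134, 0.012, 0.325, -0.000, -0.584, 0,
0.027, 0.152, 0.015, 0.371, -0.000, -0.668, 0,
```

View pics/s8.png

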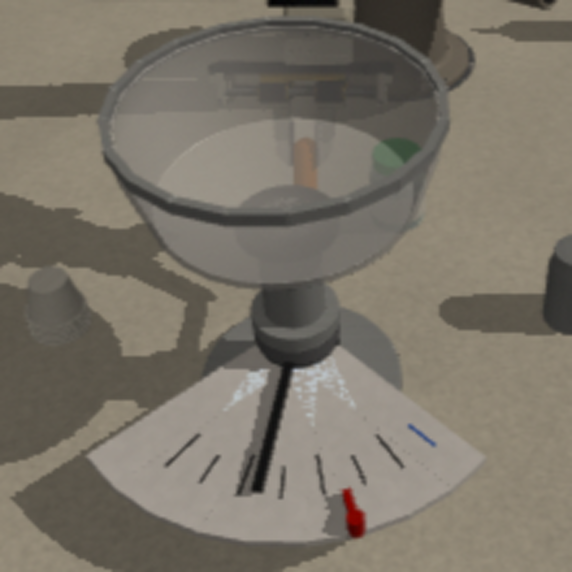

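Tracks well: pointer follows, tip at about (257,488) in the crop; forces ~11 N. On.

>>> carry_out:
  moves: [0,0.02,0,0.046,0,-0.083,0,0.002,0.039,0.001,0.093,0,-0.167,0,0.004,0.058,0.002,0.139,0,-0.25,0,0.007,0.078,0.004,0.185,0,-0.334,0,0.011,0.097,0.006,0.232,0,-0.417,0,0.015,0.115,0.008,0.278,0,-0.501,0,0.021,0.134,0.012,0.325,0,-0.584,0,0.027,0.152,0.015,0.371,0,-0.668,0]

```text
time: 9.5
tool_pos: [510.5, -127.7, 148.4]
tcp_rot: [-3.139, -0.508, 0.454]
contact_force: [6.8, 6.6, -3.8]
grip_width: 25.3
```

```bash
python3 look.py 9;python3 arc.py 0.32 8
```

```text
9.5 [-0.689  0.27   1.954  0.659  0.81  -0.01 ] [ 510.5 -127.7  148.4] [ 6.8  6.6 -3.8] 25.3
lever 3.5914624497273633 156.61479552759715
0.000, 0.016, 0.000, 0.037, -0.000, -0.067, 0,
0.001, 0.031, 0.001, 0.074, -0.000, -0.134, 0,
0.003, 0.047, 0.001, 0.111, -0.000, -0.200, 0,
0.005, 0.062, 0.002, 0.149, -0.000, -0.267, 0,
0.007, 0.077, 0.004, 0.186, -0.000, -0.334, 0,
0.010, 0.092, 0.005, 0.223, -0.000, -0.401, 0,
0.014, 0.107, 0.007, 0.260, -0.000, -0.467, 0,
0.018, 0.122, 0.010, 0.297, -0.000, -0.534, 0,
```

View pics/s9.png

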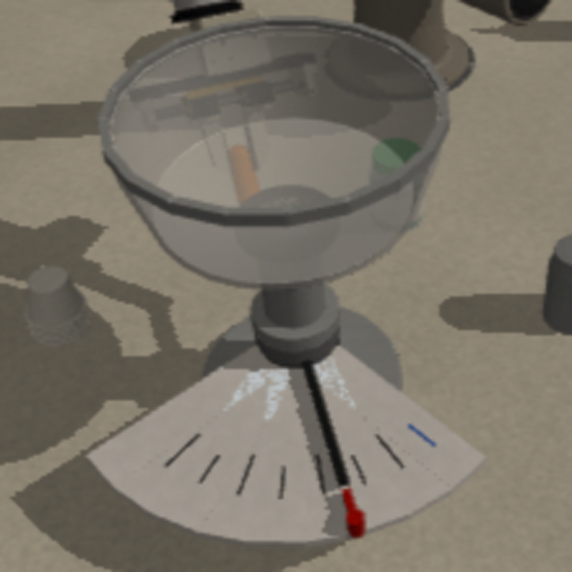

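>>> carry_out:
  moves: [0,0.016,0,0.037,0,-0.067,0,0.001,0.031,0.001,0.074,0,-0.134,0,0.003,0.047,0.001,0.111,0,-0.2,0,0.005,0.062,0.002,0.149,0,-0.267,0,0.007,0.077,0.004,0.186,0,-0.334,0,0.01,0.092,0.005,0.223,0,-0.401,0,0.014,0.107,0.007,0.26,0,-0.467,0,0.018,0.122,0.01,0.297,0,-0.534,0]

```text
time: 10.35
tool_pos: [539.6, -167.9, 148.3]
tcp_rot: [-3.137, -0.508, 0.778]
contact_force: [-4.7, 5.7, 7.3]
grip_width: 25.0
```

```bash
python3 look.py 10;python3 arc.py 0.2 8
```

```text
10.35 [-0.741  0.423  1.709  0.589  1.067 -0.255] [ 539.6 -167.9  148.3] [-4.7  5.7  7.3] 25.0
lever 3.9127973013248685 155.82459993610271
0.000, 0.010, 0.000, 0.023, -0.000, -0.042, 0,
0.000, 0.019, 0.000, 0.046, -0.000, -0.083, 0,
0.001, 0.029, 0.000, 0.070, -0.000, -0.125, 0,
0.002, 0.039, 0.001, 0.093, -0.001, -0.167, 0,
0.003, 0.048, 0.001, 0.116, -0.001, -0.209, 0,
0.004, 0.058, 0.002, 0.139, -0.001, -0.250, 0,
0.005, 0.067, 0.003, 0.163, -0.001, -0.292, 0,
0.007, 0.077, 0.003, 0.186, -0.001, -0.334, 0,
```

View pics/s10.png

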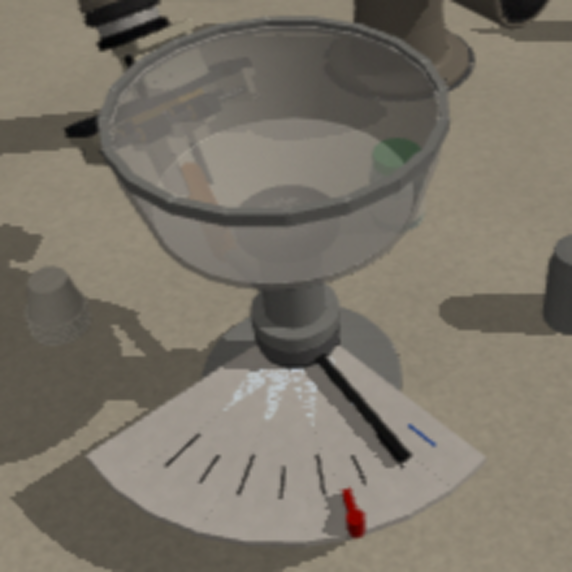

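>>> carry_out:
  moves: [0,0.01,0,0.023,0,-0.042,0,0,0.019,0,0.046,0,-0.083,0,0.001,0.029,0,0.07,0,-0.125,0,0.002,0.039,0.001,0.093,0,-0.167,0,0.003,0.048,0.001,0.116,0,-0.209,0,0.004,0.058,0.002,0.139,0,-0.25,0,0.005,0.067,0.003,0.163,0,-0.292,0,0.007,0.077,0.003,0.186,0,-0.334,0]

```text
time: 11.2
tool_pos: [561.4, -185.7, 148.2]
tcp_rot: [-3.128, -0.51, 0.979]
contact_force: [-21.2, 10.7, 10.4]
grip_width: 25.2
```

```bash
cat >> look.py <<'E'
L=d/np.hypot(*d);print('tangential F',np.dot(o['contact_force'][:2],[-L[1],L[0]]),'radial',np.dot(o['contact_force'][:2],L),o['moment'].round(2))
E
python3 look.py 11;python3 arc.py 0.05 4
```

```text
11.2 [-0.735  0.527  1.528  0.535  1.232 -0.366] [ 561.4 -185.7  148.2] [-21.2  10.7  10.4] 25.2
lever 4.094681080054652 155.16107098070333
tangential F -23.452876072243132 radial 3.5275590781342228 [1.8  2.55 1.53]
-0.000, 0.005, -0.000, 0.012, -0.000, -0.021, 0,
-0.000, 0.010, -0.000, 0.023, -0.001, -0.042, 0,
-0.000, 0.014, -0.000, 0.035, -0.001, -0.062, 0,
-0.000, 0.019, -0.000, 0.047, -0.001, -0.083, 0,
```

View pics/s11.png

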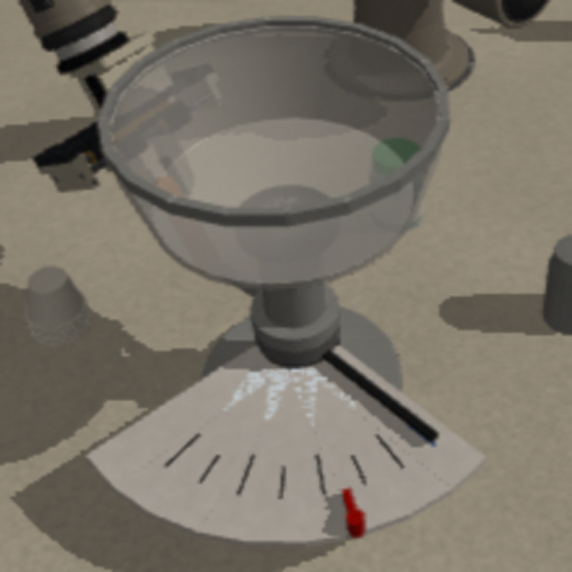

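```bash
cat > ang.py <<'E'
from h import *
import sys
cs=get_calibration("scene")
def ang(u,v,z):
    p=back(cs,[130+(u+.5)/2.6-.5,130+(v+.5)/2.6-.5],z)[0];d=p[:2]-PIV;return round(float(np.arctan2(d[1],d[0])),3),np.hypot(*d).round(1)
if __name__=="__main__":
    print('tip',ang(435,437,86),'blue in',ang(409,425,70),'out',ang(435,446,70),'marker base',ang(346,491,80),'tab',ang(355,520,80))
    print('start tip',ang(160,463,86),'s9 tip',ang(347,486,86),'s8',ang(258,489,86),'s10',ang(404,459,86))
E
python3 ang.py
```

```text
tip (0.864, np.float64(190.6)) blue in (0.88, np.float64(156.1)) out (0.874, np.float64(189.3)) marker base (0.372, np.float64(194.7)) tab (0.37, np.float64(224.5))
start tip (-0.513, np.float64(192.9)) s9 tip (0.378, np.float64(194.2)) s8 (-0.022, np.float64(188.7)) s10 (0.672, np.float64(190.8))
```

>>> carry_out:
  moves: [0,0.01,0,0.023,0,-0.042,0,0,0.01,0,0.023,0,-0.042,0,0,0.01,0,0.023,0,-0.042,0,0,0.01,0,0.023,0,-0.042,0,0,0.01,0,0.023,0,-0.042,0,0,0.01,0,0.023,0,-0.042,0,0,0.01,0,0.023,0,-0.042,0,0,0.01,0,0.023,0,-0.042,0]

```text
time: 12.05
tool_pos: [560.7, -184.7, 148.1]
tcp_rot: [-3.115, -0.511, 1.004]
contact_force: [-17.6, 6.9, 11.8]
grip_width: 25.6
```

```bash
python3 look.py 12
```

```text
12.05 [-0.732  0.54   1.507  0.526  1.261 -0.378] [ 560.7 -184.7  148.1] [-17.6   6.9  11.8] 25.6
lever 4.087813918869735 154.71894383291965
tangential F -18.300516448815337 radial 4.6540254032903094 [1.28 1.97 1.14]
```

View pics/s12.png

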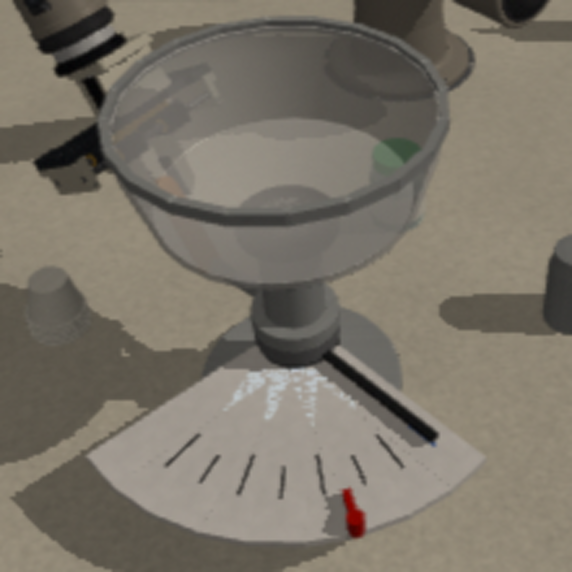

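>>> carry_out:
  moves: [0,0.018,0,0,0,0,0,0,0.018,0,0,0,0,0,0,0.018,0,0,0,0,0,0,0.018,0,0,0,0,0,0,0.018,0,0,0,0,0,0,0.018,0,0,0,0,0,0,0.018,0,0,0,0,0,0,0.018,0,0,0,0,0]

```text
time: 12.9
tool_pos: [561.0, -184.6, 147.9]
tcp_rot: [-3.099, -0.511, 1.002]
contact_force: [-26.8, 6.8, 15.2]
grip_width: 25.5
```

```bash
python3 look.py 13
```

```text
12.9 [-0.731  0.549  1.491  0.52   1.28  -0.37 ] [ 561.  -184.6  147.9] [-26.8   6.8  15.2] 25.5
lever 4.089248817067712 154.54772418742746
tangential F -25.725771764460827 radial 10.104969093777571 [1.78 3.25 1.96]
```

View pics/s13.png

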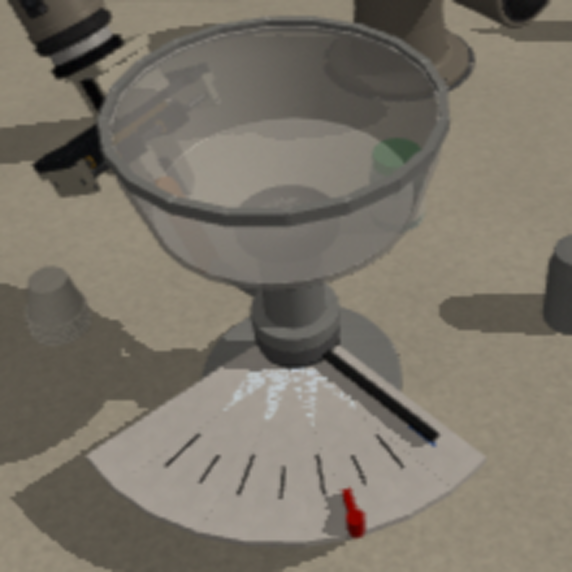

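>>> carry_out:
  moves: [0,0.018,0,0,0,0,0,0,0.018,0,0,0,0,0,0,0.018,0,0,0,0,0,0,0.018,0,0,0,0,0,0,0.018,0,0,0,0,0,0,0.018,0,0,0,0,0,0,0.018,0,0,0,0,0,0,0.018,0,0,0,0,0]

```text
time: 13.75
tool_pos: [560.8, -184.4, 147.7]
tcp_rot: [-3.082, -0.511, 1.0]
contact_force: [-28.5, 7.0, 17.6]
grip_width: 26.2
```

```bash
python3 look.py 14; python3 - <<'E'
from h import *
o=get_obs();t=o['tool_pos'];R0=Rr(o['tcp_rot'])
# absolute arc back from a=4.08 to 3.70 at tilt 29
for a in np.linspace(4.06,3.68,8):
    p,R=tool(a,tilt=np.radians(29),r=156)
    s=R0.inv().apply(p-t)/400;w=(R0.inv()*R).as_rotvec()/np.radians(30)
    print(*[f"{v:.3f}" for v in [*s,*w]],'0',sep=', ',end=',\n')
E
```

```text
13.75 [-0.729  0.558  1.476  0.513  1.3   -0.362] [ 560.8 -184.4  147.7] [-28.5   7.   17.6] 26.2
lever 4.087493880122115 154.44924636215399
tangential F -27.17769218090151 radial 10.998886846806352 [1.88 3.51 2.09]
-0.002, -0.011, -0.002, -0.189, -0.006, 0.136, 0,
-0.000, -0.031, 0.000, -0.240, -0.003, 0.226, 0,
0.003, -0.052, 0.003, -0.290, -0.001, 0.317, 0,
0.007, -0.072, 0.006, -0.340, 0.002, 0.407, 0,
0.012, -0.092, 0.010, -0.391, 0.005, 0.498, 0,
0.018, -0.112, 0.015, -0.441, 0.007, 0.589, 0,
0.024, -0.131, 0.020, -0.491, 0.010, 0.679, 0,
0.032, -0.150, 0.025, -0.541, 0.013, 0.770, 0,
```

>>> carry_out:
  moves: [-0.002,-0.011,-0.002,-0.189,-0.006,0.136,0,0,-0.031,0,-0.24,-0.003,0.226,0,0.003,-0.052,0.003,-0.29,-0.001,0.317,0,0.007,-0.072,0.006,-0.34,0.002,0.407,0,0.012,-0.092,0.01,-0.391,0.005,0.498,0,0.018,-0.112,0.015,-0.441,0.007,0.589,0,0.024,-0.131,0.02,-0.491,0.01,0.679,0,0.032,-0.15,0.025,-0.541,0.013,0.77,0]

```text
time: 14.6
tool_pos: [517.0, -139.0, 148.3]
tcp_rot: [-3.14, -0.506, 0.535]
contact_force: [2.3, 1.0, -2.2]
grip_width: 25.0
```

```bash
python3 look.py 15; cat > arca.py <<'E'
from h import *
import sys
o=get_obs();t=o['tool_pos'];R0=Rr(o['tcp_rot'])
for a in np.linspace(float(sys.argv[1]),float(sys.argv[2]),int(sys.argv[3])):
    p,R=tool(a,tilt=np.radians(29),r=156)
    s=R0.inv().apply(p-t)/400;w=(R0.inv()*R).as_rotvec()/np.radians(30)
    print(*[f"{v:.3f}" for v in [*s,*w]],'0',sep=', ',end=',\n')
E
python3 arca.py 3.66 3.48 6
```

```text
14.6 [-0.709  0.306  1.898  0.643  0.873 -0.08 ] [ 517.  -139.   148.3] [ 2.3  1.  -2.2] 25.0
lever 3.675311225932389 156.22925630113093
tangential F 0.2735503372955453 radial -2.5069610860401452 [0.32 0.19 0.31]
0.001, -0.002, 0.000, -0.019, 0.001, 0.024, 0,
0.001, -0.015, 0.000, -0.052, 0.001, 0.084, 0,
0.002, -0.029, 0.001, -0.086, 0.001, 0.145, 0,
0.003, -0.043, 0.002, -0.119, 0.001, 0.205, 0,
0.005, -0.057, 0.003, -0.152, 0.001, 0.265, 0,
0.007, -0.071, 0.004, -0.185, 0.001, 0.325, 0,
```

View pics/s15.png

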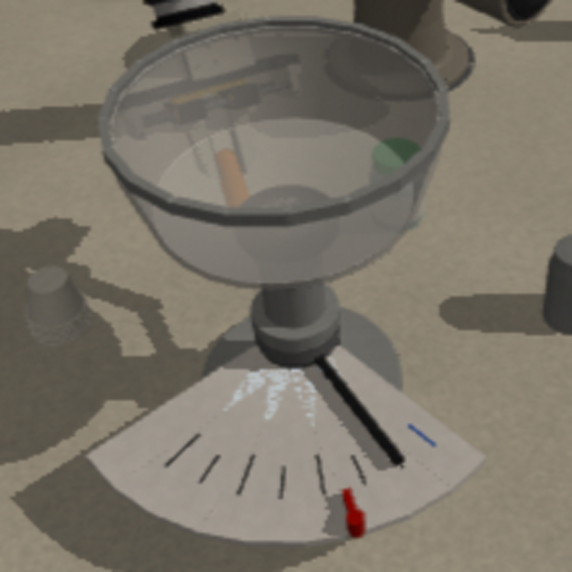

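>>> carry_out:
  moves: [0.001,-0.002,0,-0.019,0.001,0.024,0,0.001,-0.015,0,-0.052,0.001,0.084,0,0.002,-0.029,0.001,-0.086,0.001,0.145,0,0.003,-0.043,0.002,-0.119,0.001,0.205,0,0.005,-0.057,0.003,-0.152,0.001,0.265,0,0.007,-0.071,0.004,-0.185,0.001,0.325,0,0.007,-0.071,0.004,-0.185,0.001,0.325,0,0.007,-0.071,0.004,-0.185,0.001,0.325,0]

```text
time: 15.45
tool_pos: [504.3, -111.6, 148.2]
tcp_rot: [3.141, -0.505, 0.34]
contact_force: [-6.6, -2.6, 4.0]
grip_width: 25.2
```

```bash
cat > look2.py <<'E'
import sys;exec(open('look.py').read())
im=capture('scene');n=8
b=cv2.resize(im[240:345,200:300,::-1],None,fx=6,fy=5.7,interpolation=cv2.INTER_CUBIC)
b=cv2.resize(im[240:340,200:300,::-1],None,fx=6,fy=6,interpolation=cv2.INTER_CUBIC);cv2.imwrite(f"pics/z{sys.argv[1]}.png",b)
# measured angles on the 83-plane
cs=get_calibration('scene')
def angs(mask,z,rmin,rmax):
    v,u=np.nonzero(mask);p=back(cs,np.c_[u,v],z)[:,:2]-PIV;r=np.hypot(*p.T);a=np.arctan2(p[:,1],p[:,0])
    k=(r>rmin)&(r<rmax)&(np.abs(a)<1.2);
    return [(int(r0),int(k2.sum()),round(float(a[k2].mean()),4)) for r0 in range(rmin,rmax,15) for k2 in[k&(r>=r0)&(r<r0+15)] if k2.sum()]
I=im.astype(int);red=(I[...,0]>110)&(I[...,1]<60)&(I[...,2]<60);blk=I.max(2)<55
print('red',angs(red,83,190,240));print('blk',angs(blk,86,60,195))
E
python3 look2.py 16; python3 arca.py 3.46 3.44 2
```

```text
15.45 [-0.641  0.224  2.02   0.662  0.713  0.12 ] [ 504.3 -111.6  148.2] [-6.6 -2.6  4. ] 25.2
lever 3.480646538049622 156.25365151855132
tangential F 0.2580588180299859 radial 7.058675228465483 [0.02 1.02 0.17]
red [(190, 10, 0.3735), (205, 19, 0.3702), (220, 27, 0.3731)]
blk [(60, 15, 0.4515), (75, 16, 0.4503), (90, 16, 0.4514), (105, 18, 0.4505), (120, 19, 0.4476), (135, 18, 0.4511), (150, 21, 0.4485), (165, 20, 0.4486), (180, 16, 0.4481)]
0.001, -0.008, 0.000, -0.020, 0.002, 0.036, 0,
0.001, -0.016, 0.000, -0.038, 0.002, 0.070, 0,
```

View pics/z16.png

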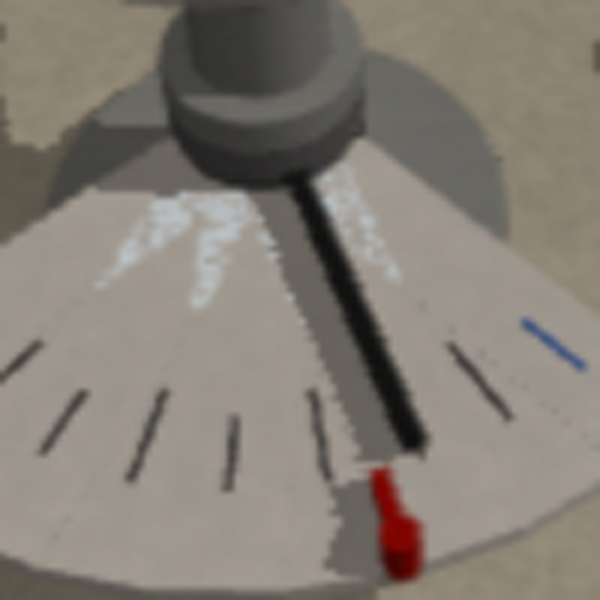

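```bash
python3 arca.py 3.465 3.412 4
```

```text
0.001, -0.006, 0.000, -0.015, 0.002, 0.028, 0,
0.001, -0.013, 0.000, -0.032, 0.002, 0.057, 0,
0.001, -0.020, 0.000, -0.048, 0.002, 0.087, 0,
0.002, -0.027, 0.000, -0.064, 0.002, 0.116, 0,
```

>>> carry_out:
  moves: [0.001,-0.006,0,-0.015,0.002,0.028,0,0.001,-0.013,0,-0.032,0.002,0.057,0,0.001,-0.02,0,-0.048,0.002,0.087,0,0.002,-0.027,0,-0.064,0.002,0.116,0,0.002,-0.027,0,-0.064,0.002,0.116,0,0.002,-0.027,0,-0.064,0.002,0.116,0,0.002,-0.027,0,-0.064,0.002,0.116,0,0.002,-0.027,0,-0.064,0.002,0.116,0]

```text
time: 16.35
tool_pos: [501.1, -101.8, 148.2]
tcp_rot: [-3.141, -0.505, 0.272]
contact_force: [-7.2, -0.7, 4.3]
grip_width: 24.8
```

```bash
python3 look2.py 17; python3 arc.py -0.01 1
```

```text
16.35 [-0.607  0.2    2.054  0.656  0.657  0.211] [ 501.1 -101.8  148.2] [-7.2 -0.7  4.3] 24.8
lever 3.41406368970953 156.3405507463053
tangential F -1.2108953973896386 radial 7.094143797831943 [0.01 1.17 0.08]
red [(190, 11, 0.3726), (205, 19, 0.3702), (220, 28, 0.3724)]
blk [(60, 16, 0.3953), (75, 14, 0.3995), (90, 16, 0.3895), (105, 17, 0.3889), (120, 20, 0.3886), (135, 19, 0.3893), (150, 21, 0.3761), (165, 20, 0.3884), (180, 15, 0.3841)]
0.000, -0.004, 0.000, -0.009, 0.000, 0.017, 0,
```

View pics/z17.png

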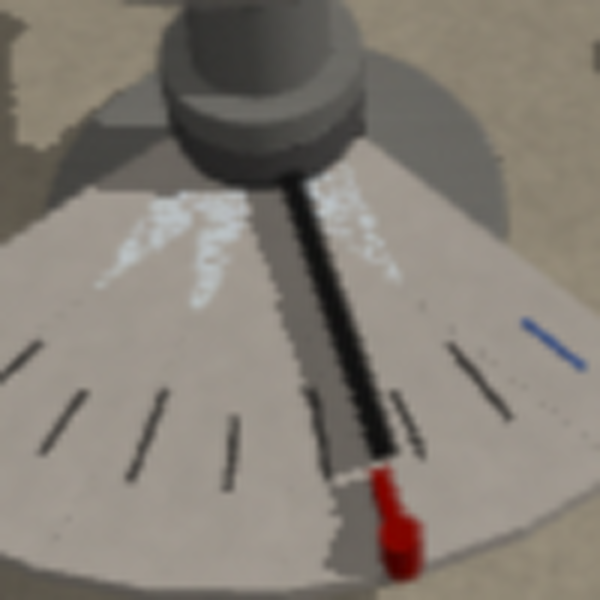

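>>> carry_out:
  moves: [0,-0.003,0,-0.007,0,0.012,0,0,-0.005,0,-0.01,0,0.02,0,0,-0.005,0,-0.01,0,0.02,0,0,-0.005,0,-0.01,0,0.02,0,0,-0.005,0,-0.01,0,0.02,0,0,-0.005,0,-0.01,0,0.02,0,0,-0.005,0,-0.01,0,0.02,0,0,-0.005,0,-0.01,0,0.02,0]

```text
time: 17.25
tool_pos: [500.7, -100.7, 148.2]
tcp_rot: [3.141, -0.504, 0.261]
contact_force: [-5.9, -2.6, 3.0]
grip_width: 25.3
```

```bash
cat > fine.py <<'E'
from h import *
from scipy.ndimage import map_coordinates
im=capture('scene').astype(float);cs=get_calibration('scene')
def prof(ch,z,r,w=16):
    t=np.linspace(-w,w,129); 
    def cen(a):
        P=np.c_[PIV[0]+r*np.cos(a)-t*np.sin(a),PIV[1]+r*np.sin(a)+t*np.cos(a),t*0+z]
        uv=proj(cs,P);I=map_coordinates(ch,[uv[:,1],uv[:,0]],order=1);return I
    I=cen(A);return t,I
A=.375
lum=im.mean(2);redn=im[...,1]  # green channel low on red
for r in (150,160,168,174,180):
    t,I=prof(lum,87,r);th=60;k=I<th;print('ptr',r,(A+t[k].mean()/r).round(4),'w',(k.sum()*.25))
redness=im[...,0]-im[...,1]
for r in(197,200,204,208,212,220,226):
  for z in (80,):
    t,I=prof(redness,z,r);k=I>60
    if k.any():print('mrk',r,z,(A+t[k].mean()/r).round(4),'w',k.sum()*.25)
E
python3 look2.py 18;python3 fine.py
```

```text
17.25 [-0.601  0.197  2.058  0.653  0.648  0.227] [ 500.7 -100.7  148.2] [-5.9 -2.6  3. ] 25.3
lever 3.406638840842866 156.40559897680785
tangential F 0.9493896387639388 radial 6.360323675825565 [-0.12  0.9   0.11]
red [(190, 11, 0.3726), (205, 19, 0.3702), (220, 28, 0.3724)]
blk [(60, 16, 0.3879), (75, 14, 0.3858), (90, 17, 0.382), (105, 16, 0.3826), (120, 16, 0.3813), (135, 17, 0.3832), (150, 21, 0.3688), (165, 21, 0.3825), (180, 17, 0.3782)]
ptr 150 0.38 w 8.25
ptr 160 0.3715 w 9.5
ptr 168 0.3802 w 9.0
ptr 174 0.3779 w 9.25
ptr 180 0.3778 w 9.25
mrk 197 80 0.3718 w 7.0
mrk 200 80 0.3713 w 7.25
mrk 204 80 0.3713 w 7.75
mrk 208 80 0.3702 w 7.75
mrk 212 80 0.3721 w 8.0
mrk 220 80 0.3744 w 15.0
mrk 226 80 0.3717 w 13.75
```

View pics/z18.png

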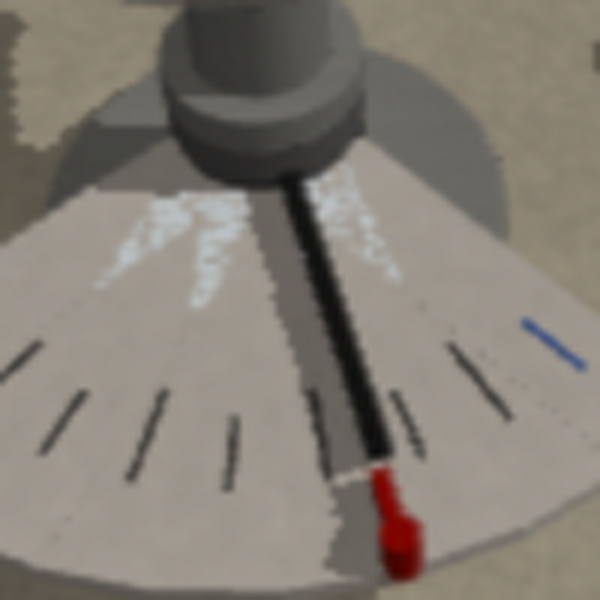

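>>> carry_out:
  moves: [0,-0.003,0,-0.006,0,0.012,0,0,-0.003,0,-0.006,0,0.012,0,0,-0.003,0,-0.006,0,0.012,0,0,-0.003,0,-0.006,0,0.012,0,0,-0.003,0,-0.006,0,0.012,0,0,-0.003,0,-0.006,0,0.012,0,0,-0.003,0,-0.006,0,0.012,0,0,-0.003,0,-0.006,0,0.012,0]

```text
time: 18.2
tool_pos: [500.6, -100.3, 148.1]
tcp_rot: [3.141, -0.504, 0.256]
contact_force: [-5.0, -2.5, 4.0]
grip_width: 25.0
```

```bash
python3 look2.py 19;python3 fine.py; python3 - <<'E'
from h import *
cv2.imwrite('pics/t19.png',cv2.resize(capture('top')[75:215,235:385,::-1],None,fx=4,fy=4,interpolation=2))
E
```

```text
18.2 [-0.598  0.195  2.06   0.651  0.643  0.236] [ 500.6 -100.3  148.1] [-5.  -2.5  4. ] 25.0
lever 3.4040810494964466 156.40929654605338
tangential F 1.124170972943848 radial 5.530258606392463 [-0.07  0.84  0.18]
red [(190, 11, 0.3726), (205, 19, 0.3702), (220, 28, 0.3724)]
blk [(60, 15, 0.3845), (75, 14, 0.3858), (90, 16, 0.3845), (105, 18, 0.3786), (120, 18, 0.3776), (135, 19, 0.38), (150, 22, 0.368), (165, 20, 0.3747), (180, 16, 0.3768)]
ptr 150 0.3783 w 8.75
ptr 160 0.3685 w 10.25
ptr 168 0.378 w 8.75
ptr 174 0.3779 w 8.25
ptr 180 0.3764 w 8.75
mrk 197 80 0.3718 w 7.0
mrk 200 80 0.3713 w 7.25
mrk 204 80 0.3713 w 7.75
mrk 208 80 0.3702 w 7.75
mrk 212 80 0.3715 w 8.25
mrk 220 80 0.3744 w 15.0
mrk 226 80 0.3717 w 13.75
```

View pics/t19.png

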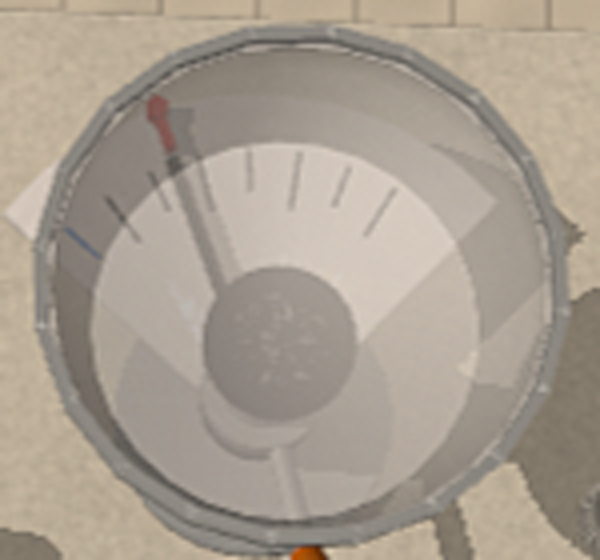

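View pics/z19.png

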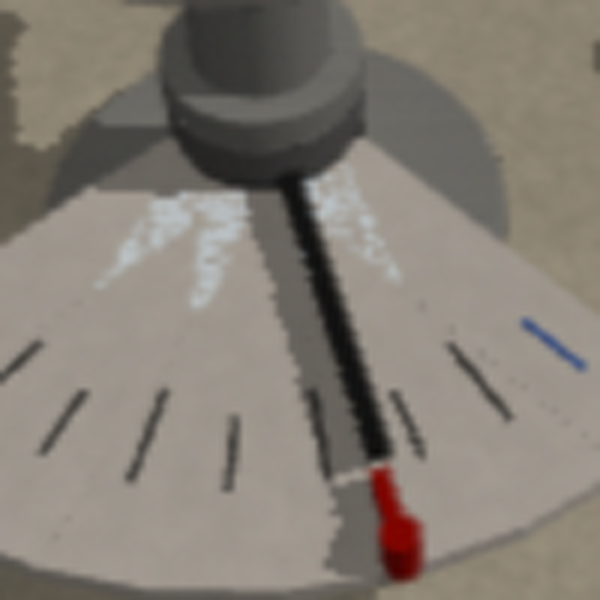

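>>> carry_out:
  moves: [0,-0.003,0,-0.006,0,0.012,0,0,-0.003,0,-0.006,0,0.012,0,0,-0.003,0,-0.006,0,0.012,0,0,-0.003,0,-0.006,0,0.012,0,0,-0.003,0,-0.006,0,0.012,0,0,-0.003,0,-0.006,0,0.012,0,0,-0.003,0,-0.006,0,0.012,0,0,-0.003,0,-0.006,0,0.012,0]

```text
time: 19.2
tool_pos: [500.4, -99.8, 148.1]
tcp_rot: [3.14, -0.503, 0.25]
contact_force: [-5.7, -1.9, 4.1]
grip_width: 24.9
```

```bash
python3 look2.py 20;python3 fine.py|head -5; python3 arc.py 0.07 4
```

```text
19.2 [-0.595  0.194  2.062  0.648  0.639  0.245] [500.4 -99.8 148.1] [-5.7 -1.9  4.1] 24.9
lever 3.4006639235697436 156.46191171925835
tangential F 0.3598032888682849 radial 5.95125190148187 [-0.02  0.84  0.23]
red [(190, 11, 0.3726), (205, 19, 0.3702), (220, 28, 0.3724)]
blk [(60, 15, 0.3845), (75, 15, 0.3765), (90, 16, 0.3796), (105, 16, 0.3742), (120, 16, 0.3776), (135, 19, 0.374), (150, 20, 0.3646), (165, 21, 0.3655), (180, 15, 0.3729)]
ptr 150 0.3717 w 8.75
ptr 160 0.3638 w 9.75
ptr 168 0.3713 w 9.0
ptr 174 0.3721 w 8.75
ptr 180 0.3722 w 9.25
0.000, 0.007, 0.000, 0.016, 0.000, -0.029, 0,
0.000, 0.014, 0.000, 0.032, 0.000, -0.059, 0,
0.001, 0.020, 0.000, 0.048, 0.000, -0.088, 0,
0.001, 0.027, 0.001, 0.065, 0.000, -0.117, 0,
```

>>> carry_out:
  moves: [0,0.007,0,0.016,0,-0.029,0,0,0.014,0,0.032,0,-0.059,0,0.001,0.02,0,0.048,0,-0.088,0,0.001,0.027,0.001,0.065,0,-0.117,0,0.001,0.027,0.001,0.065,0,-0.117,0,0.001,0.027,0.001,0.065,0,-0.117,0,0.001,0.027,0.001,0.065,0,-0.117,0,0.001,0.027,0.001,0.065,0,-0.117,0]

```text
time: 20.15
tool_pos: [503.7, -110.4, 148.1]
tcp_rot: [3.14, -0.503, 0.321]
contact_force: [-5.1, -0.6, 4.2]
grip_width: 25.0
```

```bash
python3 look2.py 21;python3 fine.py|head -5
```

```text
20.15 [-0.633  0.219  2.028  0.658  0.698  0.147] [ 503.7 -110.4  148.1] [-5.1 -0.6  4.2] 25.0
lever 3.472054658223934 156.4007742177461
tangential F -1.0916253620028187 radial 5.0384019088897505 [0.34 0.71 0.42]
red [(190, 11, 0.3726), (205, 19, 0.3702), (220, 27, 0.3721)]
blk [(60, 15, 0.3845), (75, 16, 0.3795), (90, 17, 0.382), (105, 16, 0.3742), (120, 16, 0.3776), (135, 19, 0.374), (150, 20, 0.3646), (165, 22, 0.3647), (180, 15, 0.3729)]
ptr 150 0.3717 w 8.75
ptr 160 0.3644 w 9.5
ptr 168 0.3713 w 9.0
ptr 174 0.3721 w 8.75
ptr 180 0.3715 w 9.5
```

The pointer stayed put while the lever backed off inside its play. Now release and withdraw along the tool axis.

>>> carry_out:
  moves: [0,0,0,0,0,0,0.8,0,0,0,0,0,0,0.8,0,0,0,0,0,0,0.8,0,0,0,0,0,0,0.8,0,0,0,0,0,0,0.8,0,0,0,0,0,0,0.8,0,0,0,0,0,0,0.8,0,0,0,0,0,0,0.8]

```text
time: 21.1
tool_pos: [503.7, -110.4, 148.1]
tcp_rot: [3.14, -0.503, 0.321]
contact_force: [-0.3, 0.4, -0.1]
grip_width: 73.0
```

>>> carry_out:
  moves: [0,0,-0.05,0,0,0,0.8,0,0,-0.1,0,0,0,0.8,0,0,-0.15,0,0,0,0.8,0,0,-0.2,0,0,0,0.8,0,0,-0.25,0,0,0,0.8,0,0,-0.3,0,0,0,0.8,0,0,-0.3,0,0,0,0.8,0,0,-0.3,0,0,0,0.8]

```text
time: 21.9
tool_pos: [448.7, -128.6, 253.0]
tcp_rot: [3.14, -0.504, 0.321]
contact_force: [0.4, -1.0, -0.4]
grip_width: 73.3
```

```bash
python3 look2.py 22;python3 fine.py; python3 - <<'E'
from h import *
cv2.imwrite('pics/t22.png',capture('top')[:,:,::-1])
E
```

```text
21.9 [-0.771 -0.002  1.944  0.527  1.017  0.239] [ 448.7 -128.6  253. ] [ 0.4 -1.  -0.4] 73.3
lever 3.4690588147543666 214.2738833917674
tangential F 1.0781971484477098 radial -0.04867394591242796 [-0.1   0.25 -0.02]
red [(190, 11, 0.3726), (205, 19, 0.3702), (220, 26, 0.3729)]
blk [(60, 15, 0.3845), (75, 14, 0.3788), (90, 17, 0.382), (105, 17, 0.3721), (120, 16, 0.3776), (135, 19, 0.374), (150, 20, 0.3646), (165, 22, 0.3647), (180, 15, 0.3729)]
ptr 150 0.3717 w 8.75
ptr 160 0.3644 w 9.5
ptr 168 0.3713 w 9.0
ptr 174 0.3728 w 9.0
ptr 180 0.3722 w 9.75
mrk 197 80 0.3718 w 7.0
mrk 200 80 0.3713 w 7.25
mrk 204 80 0.3713 w 7.75
mrk 208 80 0.3702 w 7.75
mrk 212 80 0.3721 w 8.0
mrk 220 80 0.3744 w 15.0
mrk 226 80 0.3722 w 13.5
```

View pics/t22.png

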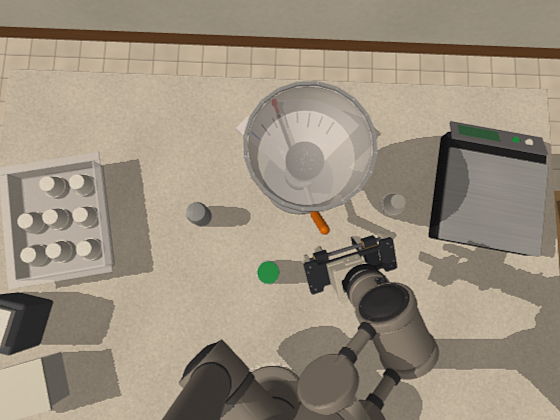

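View pics/z22.png

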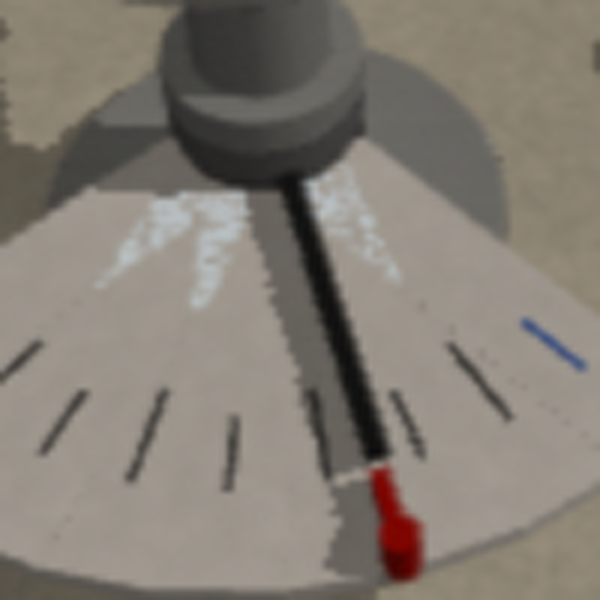

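```bash
python3 -c "
from plant import *
print(close_job())"
```

```text
the job is handed in; nothing more can be done
None
```

I flushed the dispenser and set its portion. The job was handed in at about 22 s of the 56 s allowed.

- **Flush:** I gripped the orange lever and swung it right to the stop, then held it there for about 2.5 s. At the stop the sideways force rose from 18 to 27 N without the lever moving, well above the 13 N the spring needs. The pointer lay over the blue mark, about 1.39 rad from where it started, against 1.4 expected.
- **Portion:** I brought the lever back in small steps until the pointer lined up with the red marker. Then I backed the lever off 0.07 rad inside its play and let go, so that letting go could not move the pointer.
- **Last checks:** With the gripper clear, the scene camera gave 0.372 rad for both the pointer and the marker. That is good to about 0.005 rad, because the centroids scatter by that much where the pointer passes a scale tick. The force reading was about zero. In the pictures the cups, jar, shaker and hopper had not moved.
- **What went wrong:** Early in the swing the 35° tilt ran joint 5 close to its lower limit (0.284 against 0.28). The grip slid up about 8 mm and the force reached about 40 N on the fingers. I opened the gripper, took the lever again at a 29° tilt, and the rest of the swing went smoothly.

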